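# Load the painting rack with pigments in reverse order

### The arm

A 6-joint arm with a two-finger parallel gripper is mounted at the origin on the work surface. World frame = base frame: x ahead of the robot, y to its left, z up, the work surface at z = 0. Lengths are in m, angles in rad, forces in N, time in s.
With the tool pointing down it reaches from about 0.25 to 0.725 m from the base axis. Payload 4 kg.
Tool frame: the origin (TCP) lies at the very end of the fingers, on their centre line; the grasp point (between the pads) lies 19 mm behind it; x points along the fingers, y is the direction in which the jaws open and shut, and the axes are right-handed (so a half turn about x gives the same grasp; the last joint's range is limited). The gripper opens to 85 mm and grips with 20 to 120 N. Pads are 22 mm wide; open, the fingers measure 114 mm over their backs; the gripper's body (76 mm by 85 mm) begins 54 mm behind the grasp point. The pads swing forward as they close: fully open they stand 13 mm farther back than shut.
Start: joints at [-1.333, 0.241, 0.005, 1.335, 0, 1.571], TCP at [0.118, -0.486, 0.231] pointing down, gripper open.
Joint ranges: [-2.72, 2.72], [-1.05, 1.87], [-1.09, 1.28], [-1.99, 2.15], [-1.42, 1.44], [-3.14, 3.14]. Speed limits (rad/s): [2.79, 2.79, 3.14, 3.14, 3.14, 3.14].

### API

Orientations are given as a unit quaternion [x, y, z, w].
In Python, from workcell import get_obs, camera, job_done gives the robot as it stands. The module is installed in compiled form; this text tells all that it offers.
- The arm moves only by the tool arm_command, never from a script. Its argument "motion" is a list of rows, each an object of numbers: "x", "y", "z": the shift along the tool's x, y, z in m; "roll": the turn about the tool's x in rad; "fingers": the opening, from 0 (shut) to 1 (fully open). A call has 1 to 20 rows; each row shifts and turns the pose as measured when the row begins, along the tool's axes as they then stand; what a row does not reach is not made up. A row lasts 1/12 s, in which the tool goes at most 41.7 mm and 7.16 degrees, less where a joint would pass 70% of its speed; a pose out of reach is approached as far as the arm can. A call is refused whole if a number of a shift passes 0.0417 or a number of a turn 0.125, either way. A call with a gripper value outside its range is refused whole. The fingers move at their own pace and stop on an object; the grip force is fixed at half the most. Time passes only in rows, so rows that do not move let the fingers close. It gives the time, the measured TCP pose, the force and the opening at its end, in the units of the state.
- get_obs(): the state, without advancing time (a new reading comes with each control period).
- camera(name): name is "scene" or "side" or "wrist"; returns a dict with "frame" (480x640x3 uint8, red, green, blue), "intrinsics" (3x3 intrinsics, pixels), "k1" (the pictures are not rectified: a ray, as slopes to the right and down, at radius r is drawn at 1 + k1 r^2 times it, then the intrinsics apply), "rvec" (rotation vector, rad) and "tvec" (3), from world to camera coordinates, as OpenCV has them. Camera axes: x right, y down, z forward; pixel columns grow to the right and rows downward; lengths in m; the calibration is good to about 2 mm. A picture is of the moment at which its call begins. There is no depth.
- job_done(): hands the job in, once; it reports no verdict.
The state is a dict: "clock": time; "joint_pos": joint angles; "joint_vel": joint speeds; "tau": joint torques, N m; "eef_pos": TCP position; "tool_rot": TCP orientation; "ft_force": force on the tool from outside, world axes, zero at the start; "ft_torque": the same for the moment, N m; "grip_width": finger opening in m.
Only numpy, scipy, OpenCV 4.12 (cv2) and the standard library are available. Lean on these libraries where they do the work, as an engineer would, in place of code of your own. Each camera call takes 0.05 s, during which the arm holds its last target.

### The job

Move the row of pigments from the black stock rack into the wooden four-bay painting rack in reverse order: seen from the robot, what stands at the left end of the stock row goes into the right-end bay, and so on, until the right-end one stands in the left-end bay. The two square vials share one place: pick them up together in one grasp and set them down side by side in their bay. Keep everything upright, standing flat within its bay, and do not disturb the small glass cup and the green dropper bottle.

Things in the scene. Friction and masses are not known exactly. Their poses are not given: they have to be found in the camera images.
- red_jar: small round pigment jar, clear glass with red contents and a red screw lid of the same width: diameter 36 mm, 52 mm tall, about 90 g, upright. Starts on the red pad. Origin at the centre of its underside, z up.
- yellow_jar: small round pigment jar, clear glass with yellow contents and a yellow screw lid of the same width: diameter 36 mm, 52 mm tall, about 90 g, upright. Starts on the yellow pad. Origin at the centre of its underside, z up.
- blue_jar: small round pigment jar, clear glass with blue contents and a blue screw lid of the same width: diameter 36 mm, 52 mm tall, about 90 g, upright. Starts on the blue pad. Origin at the centre of its underside, z up.
- white_vial: square green glass vial with a white cap of the same width: 16 x 16 mm, 56 mm tall, about 35 g, upright. Starts on the green pad 1 mm from the black-capped vial, the two in line across the row (along the pad's x): the pair is 33 mm wide that way, 16 mm along the row. Origin at the centre of its underside, z up.
- black_vial: square green glass vial with a black cap of the same width: 16 x 16 mm, 56 mm tall, about 35 g, upright. Starts on the green pad 1 mm from the white-capped vial, the two in line across the row (along the pad's x): the pair is 33 mm wide that way, 16 mm along the row. Origin at the centre of its underside, z up.
- red_pad: thin red plate fixed on the black stock rack, 72 (x, across row) x 54 (y, along row) x 4 mm; the red jar starts on its middle. Origin: centre of its underside, 12 mm above the work surface (top at 16 mm). y runs along the row to the left, x away from the robot. Four pads in a straight row, 62 mm apart, order varies; they never move, so they keep showing the original order.
- yellow_pad: thin yellow plate fixed on the black stock rack, 72 (x, across row) x 54 (y, along row) x 4 mm; the yellow jar starts on its middle. Origin: centre of its underside, 12 mm above the work surface (top at 16 mm). y runs along the row to the left, x away from the robot. Four pads in a straight row, 62 mm apart, order varies; they never move, so they keep showing the original order.
- blue_pad: thin blue plate fixed on the black stock rack, 72 (x, across row) x 54 (y, along row) x 4 mm; the blue jar starts on its middle. Origin: centre of its underside, 12 mm above the work surface (top at 16 mm). y runs along the row to the left, x away from the robot. Four pads in a straight row, 62 mm apart, order varies; they never move, so they keep showing the original order.
- green_pad: thin green plate fixed on the black stock rack, 72 (x, across row) x 54 (y, along row) x 4 mm; the pair of vials starts on its middle. Origin: centre of its underside, 12 mm above the work surface (top at 16 mm). y runs along the row to the left, x away from the robot. Four pads in a straight row, 62 mm apart, order varies; they never move, so they keep showing the original order.
- paint_rack: fixed wooden tray, 78 (x) x 254 mm (y, along the row, to the left); either side of the stock rack; both turned under 25 deg. Origin: centre of underside, on the work surface. Bay centres x = 0, y = +93, +31, -31, -93 mm (left to right). Bays 66 (x) x 56 mm (y) inside, floor 8 mm above the work surface; rims and dividers 6 mm thick, 6 mm above that floor.
- cup: bystander: small clear glass cup, 42 mm wide at the rim and 42 mm tall, loose, standing between the two racks. Origin at the centre of its underside.
- dropper: bystander: green plastic dropper bottle with a white cap, diameter 30 mm, 75 mm tall, loose, standing beyond the racks. Origin at the centre of its underside.
Not all that is in view belongs to the job. What is shaped like the white_vial but yellow is not meant. Of the things that look like the red_jar, the smaller one is meant.

How it is judged:
By the outcome, as a careful person would: the job done as asked, in the order asked, and still so for the second after the job is handed in, with the robot touching nothing.
It also fails if it takes over 128 s, if anything falls off the work surface, if the arm or the gripper's body presses on something with over 40 N, if the wrist force passes 120 N, or if a joint passes its speed limit or range.

## Working session

There is one attempt and no reset: what is moved stays moved. The work goes in short steps, Python scripts to look and compute and a tool call to move; the robot and the scene stay as the last step left them, time stands still between calls to the robot, and variables do not carry over. Pictures are saved under pics/ and viewed, and the job is handed in when it is done.

Besides the shell and the picture viewer there is one more tool, called by a JSON object that holds its "method" and its "body". arm_command: Moves the arm, as the interface text tells. Its arguments: {"type":"object","properties":{"motion":{"type":"array","items":{"type":"object","properties":{"x":{"type":"number"},"y":{"type":"number"},"z":{"type":"number"},"roll":{"type":"number"},"fingers":{"type":"number"}}}}},"required":["motion"]}

```bash
mkdir -p pics
cat > h.py <<'E'
import numpy as np, cv2
from workcell import get_obs, camera, job_done
def snap(n,fn):
    c=camera(n); cv2.imwrite('pics/'+fn,c['frame'][:,:,::-1]); 
    np.savez('pics/'+fn+'.npz',**{k:np.array(c[k]) for k in c}); return c
def crop(fn,x0,y0,x1,y1,s,out):
    im=cv2.imread('pics/'+fn)[y0:y1,x0:x1]; cv2.imwrite('pics/'+out,cv2.resize(im,None,fx=s,fy=s,interpolation=cv2.INTER_CUBIC))
def ray(c,u,v):
    K=np.array(c['intrinsics']);k1=float(c['k1']);
    d=np.array([(u-K[0,2])/K[0,0],(v-K[1,2])/K[1,1]]); p=d.copy()
    for _ in range(50): p=d/(1+k1*(p@p))
    R=cv2.Rodrigues(np.array(c['rvec'],float))[0]; t=np.array(c['tvec'],float).ravel()
    return -R.T@t, R.T@np.array([p[0],p[1],1])
def at(c,u,v,z):
    o,d=ray(c,u,v); return (o+d*(z-o[2])/d[2])[:2]
def proj(c,P):
    R=cv2.Rodrigues(np.array(c['rvec'],float))[0]; t=np.array(c['tvec'],float).ravel()
    q=R@np.array(P,float)+t; s=q[:2]/q[2]; s=s*(1+float(c['k1'])*(s@s)); K=np.array(c['intrinsics'])
    return np.array([K[0,0]*s[0]+K[0,2],K[1,1]*s[1]+K[1,2]])
def load(fn): return dict(np.load('pics/'+fn+'.npz'))
E
python3 - <<'E'
from h import *
for n in ['scene','side','wrist']:
    c=snap(n,n+'0.png'); print(n,c['intrinsics'],c['k1'],c['rvec'],c['tvec'])
print(get_obs())
E
```

```text
scene [[447.4687429    0.         317.64403763]
 [  0.         447.4687429  240.35401946]
 [  0.           0.           1.        ]] -0.08868893427235516 [ 0.8172168   2.40143247 -1.25367411] [ 0.48382768 -0.13983123  1.12397682]
side [[602.59447823   0.         318.56975565]
 [  0.         602.59447823 232.24372906]
 [  0.           0.           1.        ]] -0.0020891407787780596 [ 0.41410875 -2.6599252   1.34766677] [0.56869064 0.1535523  0.90800975]
wrist [[345.43587667   0.         322.72330096]
 [  0.         345.43587667 241.75802726]
 [  0.           0.           1.        ]] 0.009696801128303803 [-2.27807902  1.79048336  0.27099336] [-0.4990527  -0.03798538  0.38083544]
{'clock': 0.15, 'joint_pos': array([-1.33304034e+00,  2.41236611e-01,  4.02683340e-03,  1.33519377e+00,
        1.57268933e-05,  1.57078740e+00]), 'joint_vel': array([-0.00066025, -0.00228312,  0.0024281 , -0.00034364, -0.00018767,
        0.00122168]), 'tau': array([-4.50370708e-04, -3.72633433e+01,  2.52639806e+01,  1.23257519e-02,
       -9.75914509e-05, -5.43877562e-06]), 'eef_pos': array([ 0.11765274, -0.48546681,  0.2306165 ]), 'tool_rot': array([-0.70205379, -0.08442957,  0.70217752, -0.0832998 ]), 'ft_force': array([-0.31451936,  0.67003303,  0.4086574 ]), 'ft_torque': array([-0.00600367,  0.0050829 , -0.03341768]), 'grip_width': 0.08525977226664434}
```

View pics/scene0.png

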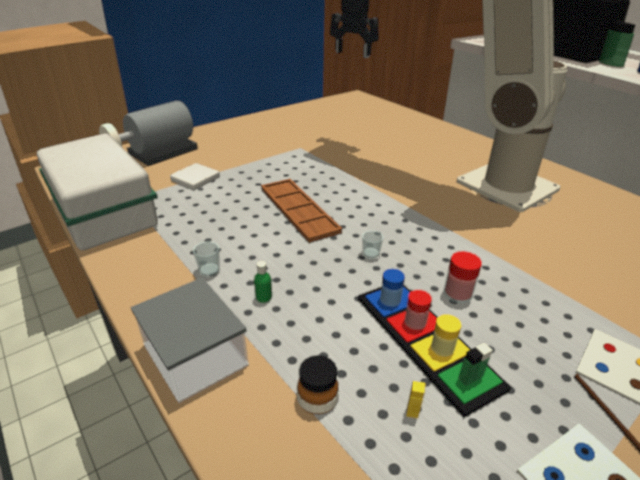

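View pics/side0.png

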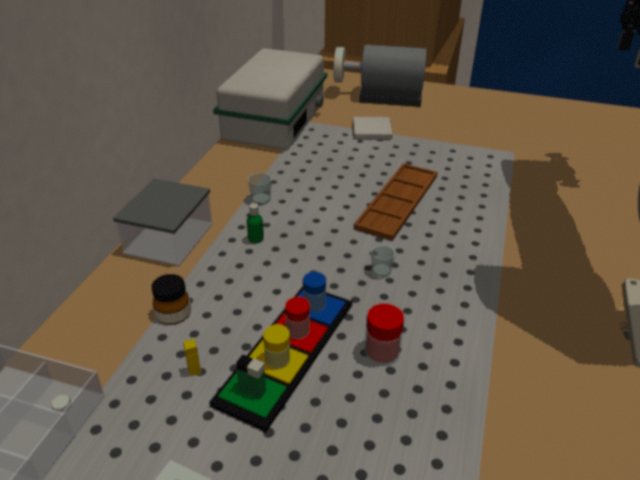

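View pics/wrist0.png

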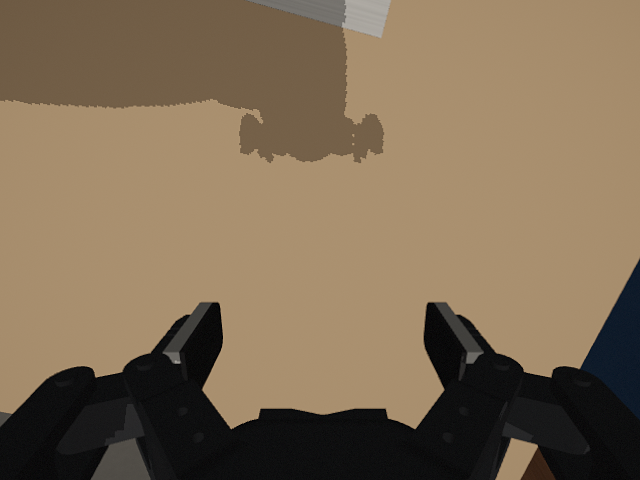

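The scene picture shows the stock row from (392,290) blue to (474,380) green. The paint rack is at about (300,210), the cup at (372,245), the dropper at (263,283) and the larger red decoy jar at (462,277). I'll enlarge for measuring.

Run:
```python
from h import *
crop('scene0.png',345,225,525,420,4,'a.png'); crop('scene0.png',250,170,400,270,5,'b.png')
crop('side0.png',205,255,415,430,3.8,'c.png'); crop('side0.png',345,155,450,285,4.6,'d.png')
```

```text
(no output)
```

View pics/a.png

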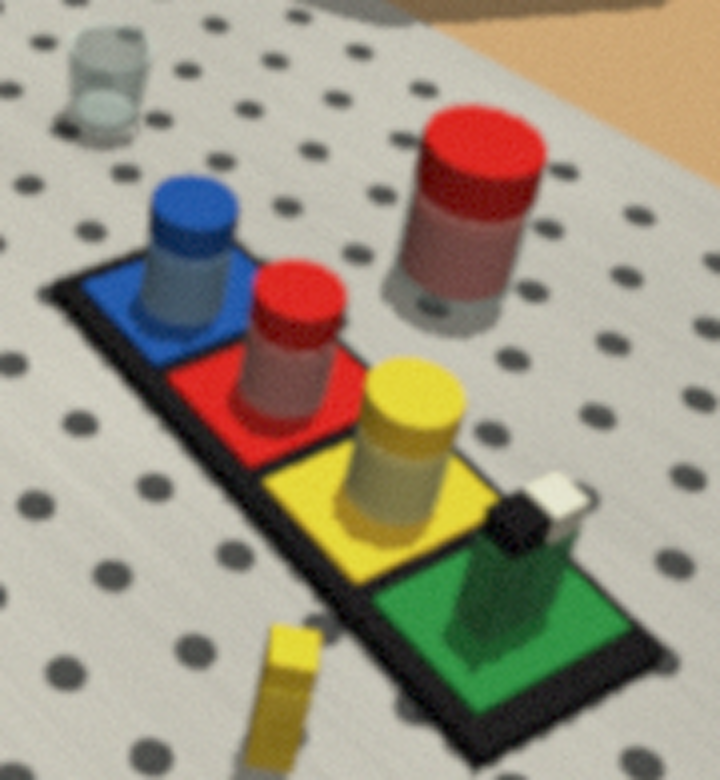

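View pics/b.png

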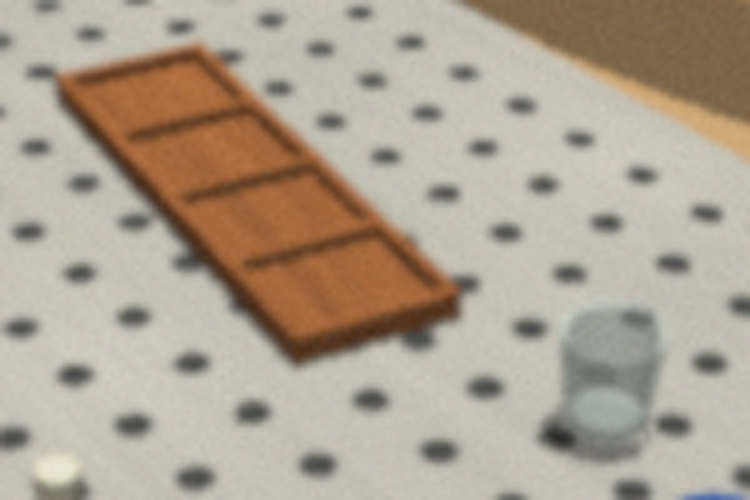

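View pics/c.png

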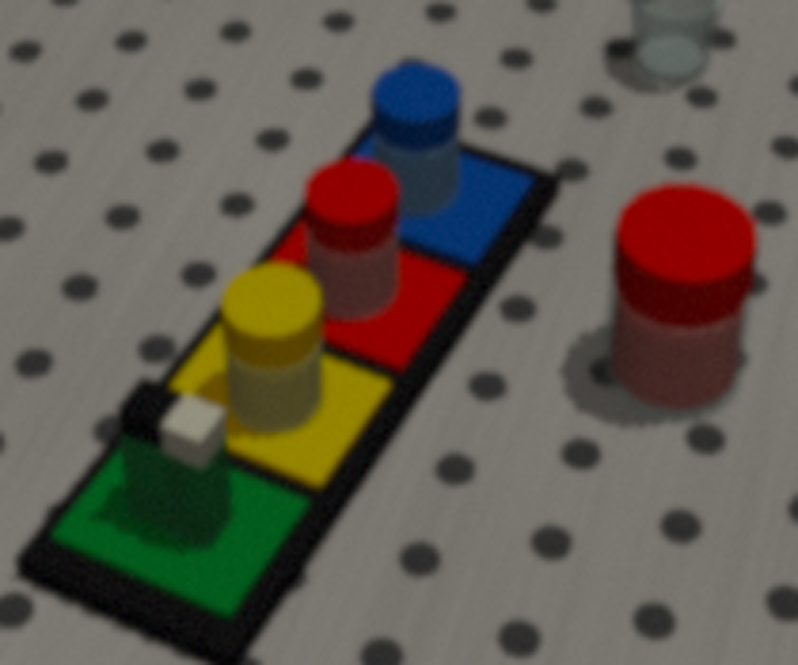

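View pics/d.png

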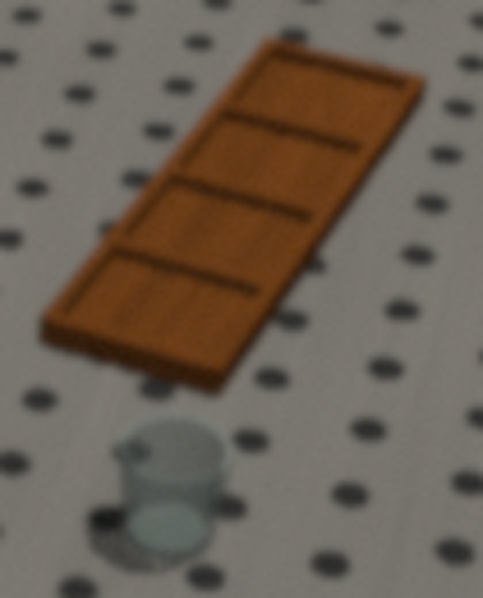

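```bash
cat > m.py <<'E'
from h import *
from scipy.optimize import least_squares
S=load('scene0.png');D=load('side0.png')
a=lambda x,y:(x/4+345,y/4+225); b=lambda x,y:(x/5+250,y/5+170); c=lambda x,y:(x/3.8+205,y/3.8+255); d=lambda x,y:(x/4.6+345,y/4.6+155)
def tri(ps,z=None):
    for cam,uv in ps: print('   ',at(cam,*uv,z).round(4))
def fit(obs,x0):
    def r(p):
        C,s=np.cos(p[2]),np.sin(p[2]); o=[]
        for cam,uv,(x,y,z) in obs: o+=list(proj(cam,[p[0]+C*x-s*y,p[1]+s*x+C*y,z])-uv)
        return o
    q=least_squares(r,x0); print(q.x.round(4),np.degrees(q.x[2]).round(2)); print(q.fun.reshape(-1,2).round(1).tolist()); return q.x
E
python3 - <<'E'
from m import *
print('raw rack');tri([(S,b(62,78)),(S,b(203,47)),(S,b(460,290)),(S,b(297,345)),(D,d(270,42)),(D,d(425,80)),(D,d(218,375)),(D,d(43,322))],.014)
for n,s,t,z in [('blue',a(195,207),c(417,95),.068),('red',a(300,293),c(353,195),.068),('yel',a(415,393),c(273,302),.068),('white',a(557,500),c(193,418),.072),('black',a(517,513),c(150,405),.072),('cup',b(614,340),d(172,455),.042),('bigred',a(482,147),c(685,238),.07)]:
    print(n);tri([(S,s),(D,t)],z)
h=.014
# far corners (x+)
print('paint');p=fit([(S,b(62,78),(.039,-.127,h)),(S,b(203,47),(-.039,-.127,h)),(S,b(460,290),(-.039,.127,h)),(S,b(297,345),(.039,.127,h)),(D,d(270,42),(.039,-.127,h)),(D,d(425,80),(-.039,-.127,h)),(D,d(218,375),(-.039,.127,h)),(D,d(43,322),(.039,.127,h))],[.45,-.1,0])
h=.016
print('stock');q=fit([(S,a(82,287),(.036,-.12,h)),(S,a(478,714),(.036,.12,h)),(S,a(632,628),(-.036,.12,h)),(D,c(50,537),(.036,.12,h)),(D,c(232,615),(-.036,.12,h)),(D,c(540,178),(-.036,-.12,h))],[.45,.2,0])
for P in (p,q):
    for y in (.093,.031,-.031,-.093): print((P[0]-np.sin(P[2])*y).round(4),(P[1]+np.cos(P[2])*y).round(4))
print(-np.array([0])) ; o,_=ray(S,0,0);print(o,ray(D,0,0)[0])
E
```

```text
raw rack
    [ 0.5138 -0.3449]
    [ 0.4405 -0.3309]
    [ 0.4822 -0.0866]
    [ 0.5603 -0.0951]
    [ 0.514  -0.3433]
    [ 0.4403 -0.3313]
    [ 0.4836 -0.0814]
    [ 0.5574 -0.0946]
blue
    [0.5643 0.1334]
    [0.5606 0.1337]
red
    [0.5696 0.1936]
    [0.566  0.1951]
yel
    [0.5771 0.2545]
    [0.575  0.2554]
white
    [0.5829 0.318 ]
    [0.5801 0.3166]
black
    [0.5981 0.313 ]
    [0.5958 0.3158]
cup
    [0.4869 0.0071]
    [0.4838 0.0084]
bigred
    [0.4412 0.181 ]
    [0.443  0.1813]
paint
[ 0.4991 -0.2141 -0.1748] -10.01
[[-0.8, 0.0], [0.3, -0.4], [1.1, 1.0], [0.0, -0.3], [-0.4, -0.7], [0.9, -0.1], [0.5, -0.2], [-1.0, -0.6]]
stock
[ 0.5726  0.2235 -0.1709] -9.79
[[0.5, -1.0], [0.4, -0.6], [0.3, -0.7], [0.1, -0.6], [-0.7, 0.3], [-1.2, 0.3]]
0.5153 -0.1225
0.5045 -0.1835
0.4938 -0.2446
0.483 -0.3057
0.5884 0.3151
0.5779 0.2541
0.5673 0.193
0.5568 0.1319
[0]
[1.00312565 0.49144692 0.51883016] [0.35430799 0.78332854 0.65751906]
```

```bash
cat >> h.py <<'E'
from scipy.spatial.transform import Rotation as Ro
def go(tgt,yaw=None):
    o=get_obs(); R=Ro.from_quat(o['tool_rot']).as_matrix(); d=R.T@(np.array(tgt)-o['eef_pos'])
    print('t',round(o['clock'],2),'tcp',o['eef_pos'].round(4),'toolx',R[:,0].round(3),'toolyaw_y',np.degrees(np.arctan2(R[1,1],R[0,1])).round(2),'j6',o['joint_pos'][5].round(3),'w',o['grip_width'].round(4),'f',o['ft_force'].round(1))
    print('delta tool',d.round(4))
    if yaw is not None:
        # roll so tool y -> yaw (mod pi)
        Y=np.array([np.cos(yaw),np.sin(yaw),0]); a=np.arctan2(Y@R[:,2],Y@R[:,1])
        a=(a+np.pi/2)%np.pi-np.pi/2
        Rn=R@Ro.from_rotvec([a,0,0]).as_matrix(); print('roll',a.round(4),'then delta',(Rn.T@(np.array(tgt)-o['eef_pos'])).round(4))
E
python3 - <<'E'
from m import *
go([.559,.132,.16],-.173)
for n,s,t,z in [('dropper',(262,267),(254,208),.075),('decoyvial',(419,385),(190,343),.056)]:
    print(n);tri([(S,s),(D,t)],z)
E
```

```text
Traceback (most recent call last):
  File "h.py", line 24, in go
    print('t',round(o['clock'],2),'tcp',o['eef_pos'].round(4),'toolx',R[:,0].round(3),'toolyaw_y',np.degrees(np.arctan2(R[1,1],R[0,1])).round(2),'j6',o['joint_pos'][5].round(3),'w',o['grip_width'].round(4),'f',o['ft_force'].round(1))
                                                                                                                                                                                     ^^^^^^^^^^^^^^^^^^^^^
AttributeError: 'float' object has no attribute 'round'
```

```bash
sed -i "s/o\['grip_width'\].round(4)/round(o['grip_width'],4)/" h.py
python3 - <<'E'
from m import *
go([.559,.132,.16],-.173)
for n,s,t,z in [('dropper',(262,267),(254,208),.075),('decoyvial',(419,385),(190,343),.056)]:
    print(n);tri([(S,s),(D,t)],z)
E
```

```text
t 0.15 tcp [ 0.1177 -0.4855  0.2306] toolx [-0.     0.002 -1.   ] toolyaw_y -76.38 j6 1.571 w 0.0853 f [-0.3  0.7  0.4]
delta tool [ 0.0714 -0.496  -0.5744]
roll -1.16 then delta [ 0.0714  0.3285 -0.6841]
dropper
    [ 0.7223 -0.0067]
    [ 0.7156 -0.0064]
decoyvial
    [0.6824 0.2948]
    [0.685  0.2953]
```

{"method": "arm_command", "body": {"motion": [{"roll": -0.116},{"roll": -0.116},{"roll": -0.116},{"roll": -0.116},{"roll": -0.116},{"roll": -0.116},{"roll": -0.116},{"roll": -0.116},{"roll": -0.116},{"roll": -0.116}]}}

```text
schema error: expected keys x, y, z, roll, fingers
```

{"method": "arm_command", "body": {"motion": [{"y": 0.0164,"z": -0.0342},{"y": 0.0164,"z": -0.0342},{"y": 0.0164,"z": -0.0342},{"y": 0.0164,"z": -0.0342},{"y": 0.0164,"z": -0.0342},{"y": 0.0164,"z": -0.0342},{"y": 0.0164,"z": -0.0342},{"y": 0.0164,"z": -0.0342},{"y": 0.0164,"z": -0.0342},{"y": 0.0164,"z": -0.0342},{"y": 0.0164,"z": -0.0342},{"y": 0.0164,"z": -0.0342},{"y": 0.0164,"z": -0.0342},{"y": 0.0164,"z": -0.0342},{"y": 0.0164,"z": -0.0342},{"y": 0.0164,"z": -0.0342},{"y": 0.0164,"z": -0.0342},{"y": 0.0164,"z": -0.0342}]}}

```text
schema error: expected keys x, y, z, roll, fingers
```

Run:
```python
from h import *
go([.559,.132,.16],-.173)
```

```text
t 0.15 tcp [ 0.1177 -0.4855  0.2306] toolx [-0.     0.002 -1.   ] toolyaw_y -76.38 j6 1.571 w 0.0853 f [-0.3  0.7  0.4]
delta tool [ 0.0714 -0.496  -0.5744]
roll -1.16 then delta [ 0.0714  0.3285 -0.6841]
```

{"method": "arm_command", "body": {"motion": [{"x": 0,"y": 0,"z": 0,"roll": -0.116,"fingers": 1},{"x": 0,"y": 0,"z": 0,"roll": -0.116,"fingers": 1},{"x": 0,"y": 0,"z": 0,"roll": -0.116,"fingers": 1},{"x": 0,"y": 0,"z": 0,"roll": -0.116,"fingers": 1},{"x": 0,"y": 0,"z": 0,"roll": -0.116,"fingers": 1},{"x": 0,"y": 0,"z": 0,"roll": -0.116,"fingers": 1},{"x": 0,"y": 0,"z": 0,"roll": -0.116,"fingers": 1},{"x": 0,"y": 0,"z": 0,"roll": -0.116,"fingers": 1},{"x": 0,"y": 0,"z": 0,"roll": -0.116,"fingers": 1},{"x": 0,"y": 0,"z": 0,"roll": -0.116,"fingers": 1}]}}

```text
clock: 0.98
eef_pos: [0.117, -0.4826, 0.2264]
tool_rot: [0.53, 0.473, -0.527, 0.466]
ft_force: [0.5, -0.4, -0.8]
grip_width: 0.0851
```

Run:
```python
from h import *
go([.559,.132,.16],-.173)
```

```text
t 0.98 tcp [ 0.117  -0.4826  0.2264] toolx [-0.003  0.011 -1.   ] toolyaw_y -6.73 j6 0.355 w 0.0851 f [ 0.5 -0.4 -0.8]
delta tool [ 0.072   0.3672 -0.6614]
roll 0.0555 then delta [ 0.072   0.33   -0.6808]
```

{"method": "arm_command", "body": {"motion": [{"x": 0,"y": 0,"z": 0,"roll": 0.055,"fingers": 1},{"x": 0,"y": 0.0165,"z": -0.034,"roll": 0,"fingers": 1},{"x": 0,"y": 0.0165,"z": -0.034,"roll": 0,"fingers": 1},{"x": 0,"y": 0.0165,"z": -0.034,"roll": 0,"fingers": 1},{"x": 0,"y": 0.0165,"z": -0.034,"roll": 0,"fingers": 1},{"x": 0,"y": 0.0165,"z": -0.034,"roll": 0,"fingers": 1},{"x": 0,"y": 0.0165,"z": -0.034,"roll": 0,"fingers": 1},{"x": 0,"y": 0.0165,"z": -0.034,"roll": 0,"fingers": 1},{"x": 0,"y": 0.0165,"z": -0.034,"roll": 0,"fingers": 1},{"x": 0,"y": 0.0165,"z": -0.034,"roll": 0,"fingers": 1},{"x": 0,"y": 0.0165,"z": -0.034,"roll": 0,"fingers": 1}]}}

```text
clock: 1.9
eef_pos: [0.3415, -0.1686, 0.2251]
tool_rot: [0.546, 0.456, -0.543, 0.446]
ft_force: [0.7, -0.7, 0.4]
grip_width: 0.0855
```

Run:
```python
from h import *
go([.559,.132,.16],-.173)
```

```text
t 1.9 tcp [ 0.3415 -0.1686  0.2251] toolx [-0.005  0.013 -1.   ] toolyaw_y -10.78 j6 1.293 w 0.0855 f [ 0.7 -0.7  0.4]
delta tool [ 0.068   0.1579 -0.3351]
roll -0.0152 then delta [ 0.068   0.163  -0.3327]
```

{"method": "arm_command", "body": {"motion": [{"x": 0,"y": 0.0163,"z": -0.033,"roll": 0,"fingers": 1},{"x": 0,"y": 0.0163,"z": -0.033,"roll": 0,"fingers": 1},{"x": 0,"y": 0.0163,"z": -0.033,"roll": 0,"fingers": 1},{"x": 0,"y": 0.0163,"z": -0.033,"roll": 0,"fingers": 1},{"x": 0,"y": 0.0163,"z": -0.033,"roll": 0,"fingers": 1},{"x": 0,"y": 0.0163,"z": -0.033,"roll": 0,"fingers": 1},{"x": 0,"y": 0.0163,"z": -0.033,"roll": 0,"fingers": 1},{"x": 0,"y": 0.0163,"z": -0.033,"roll": 0,"fingers": 1},{"x": 0,"y": 0.0163,"z": -0.033,"roll": 0,"fingers": 1},{"x": 0,"y": 0.0163,"z": -0.033,"roll": 0,"fingers": 1},{"x": 0,"y": 0,"z": 0,"roll": 0,"fingers": 1},{"x": 0,"y": 0,"z": 0,"roll": 0,"fingers": 1}]}}

```text
clock: 2.9
eef_pos: [0.5715, 0.1511, 0.2222]
tool_rot: [0.542, 0.46, -0.542, 0.449]
ft_force: [-0.8, -0.5, -1.4]
grip_width: 0.0854
```

Run:
```python
from h import *
go([.559,.132,.16],-.173)
snap('wrist','w1.png')
```

```text
t 2.9 tcp [0.5715 0.1511 0.2222] toolx [-0.009  0.012 -1.   ] toolyaw_y -10.08 j6 1.998 w 0.0854 f [-0.8 -0.5 -1.4]
delta tool [ 0.0621 -0.0082  0.0216]
roll -0.0031 then delta [ 0.0621 -0.0083  0.0216]
```

View pics/w1.png

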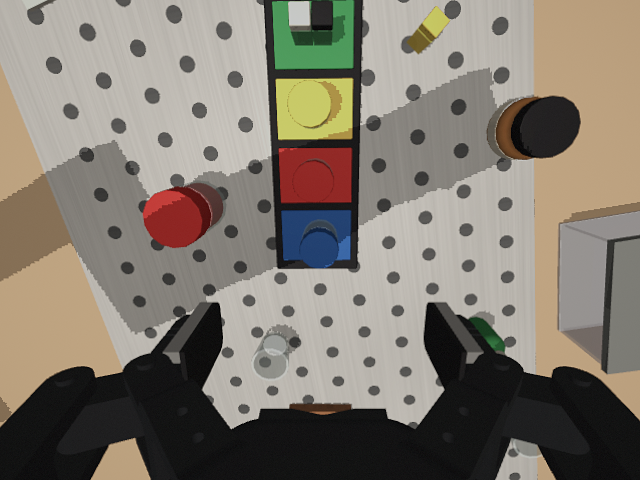

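The wrist view shows all the lids: blue (319,248), red (313,180), yellow (309,103). The vial caps are at (300,15) and (321,15). I'll cross-check positions from it.

Run:
```python
from m import *
W=load('w1.png')
for n,u in [('blue',(319,248)),('red',(313,180)),('yel',(309,103))]: print(n,at(W,*u,.068).round(4))
for n,u in [('white',(300,15)),('black',(321,15))]: print(n,at(W,*u,.072).round(4))
crop('w1.png',250,0,390,280,2.1,'w1c.png')
```

```text
blue [0.5635 0.1317]
red [0.5693 0.1926]
yel [0.5773 0.2534]
white [0.5822 0.3138]
black [0.5975 0.3111]
```

View pics/w1c.png

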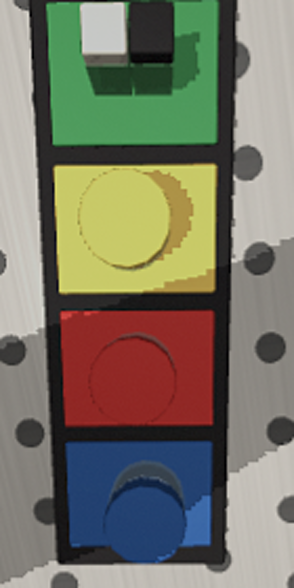

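Run:
```python
from h import *
go([.562,.132,.12],-.173)
```

```text
t 2.95 tcp [0.5713 0.1511 0.2219] toolx [-0.009  0.013 -1.   ] toolyaw_y -10.1 j6 1.998 w 0.0851 f [ 0.8 -0.1 -0.6]
delta tool [ 0.1017 -0.0046  0.0215]
roll -0.0035 then delta [ 0.1017 -0.0047  0.0215]
```

{"method": "arm_command", "body": {"motion": [{"x": 0.02,"y": -0.001,"z": 0.0043,"roll": 0,"fingers": 1},{"x": 0.02,"y": -0.001,"z": 0.0043,"roll": 0,"fingers": 1},{"x": 0.02,"y": -0.001,"z": 0.0043,"roll": 0,"fingers": 1},{"x": 0.02,"y": -0.001,"z": 0.0043,"roll": 0,"fingers": 1},{"x": 0.02,"y": -0.001,"z": 0.0043,"roll": 0,"fingers": 1},{"x": 0,"y": 0,"z": 0,"roll": 0,"fingers": 1}]}}

```text
clock: 3.45
eef_pos: [0.5582, 0.1254, 0.1207]
tool_rot: [0.544, 0.457, -0.542, 0.447]
ft_force: [-1.6, 0.1, -1.1]
grip_width: 0.0851
```

Run:
```python
from h import *
go([.562,.132,.034],-.173)
W=snap('wrist','w2.png')
```

```text
t 3.45 tcp [0.5582 0.1254 0.1207] toolx [-0.007  0.013 -1.   ] toolyaw_y -10.44 j6 1.967 w 0.0851 f [-1.6  0.1 -1.1]
delta tool [ 0.0868  0.0034 -0.0062]
roll -0.0094 then delta [ 0.0868  0.0034 -0.0062]
```

View pics/w2.png

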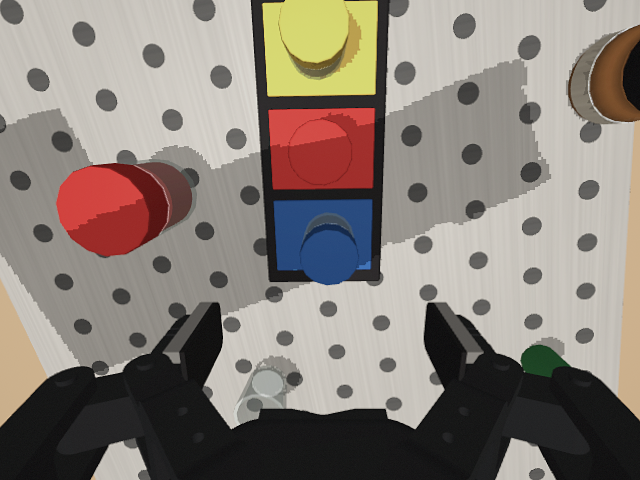

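{"method": "arm_command", "body": {"motion": [{"x": 0.015,"y": 0.001,"z": -0.0015,"roll": 0,"fingers": 1},{"x": 0.015,"y": 0.001,"z": -0.0015,"roll": 0,"fingers": 1},{"x": 0.015,"y": 0.001,"z": -0.0015,"roll": 0,"fingers": 1},{"x": 0.015,"y": 0,"z": -0.001,"roll": 0,"fingers": 1},{"x": 0,"y": 0,"z": 0,"roll": 0,"fingers": 1}]}}

```text
clock: 3.92
eef_pos: [0.568, 0.1294, 0.0716]
tool_rot: [0.551, 0.453, -0.538, 0.449]
ft_force: [-1.1, -0.2, -0.3]
grip_width: 0.0854
```

Run:
```python
from h import *
go([.562,.132,.034],-.173)
W=snap('wrist','w3.png')
print(at(W,329,247,.068))
```

```text
t 3.92 tcp [0.568  0.1294 0.0716] toolx [ 0.01   0.017 -1.   ] toolyaw_y -10.78 j6 1.975 w 0.0854 f [-1.1 -0.2 -0.3]
delta tool [ 0.0376 -0.0067 -0.0007]
roll -0.0149 then delta [ 0.0376 -0.0067 -0.0008]
[0.57674708 0.15534375]
```

View pics/w3.png

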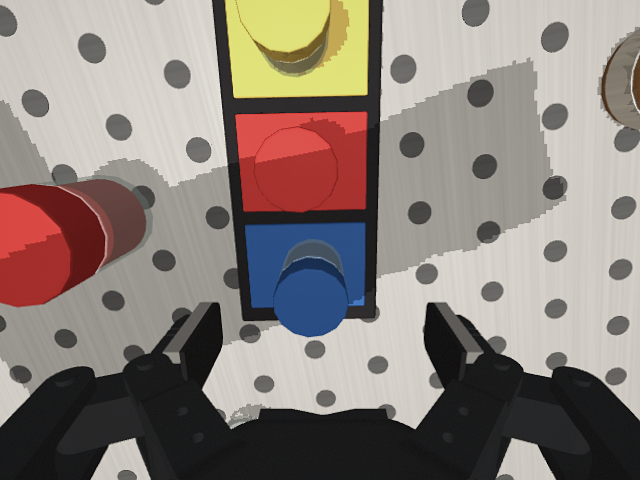

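{"method": "arm_command", "body": {"motion": [{"x": 0.009,"y": -0.002,"z": 0,"roll": 0,"fingers": 1},{"x": 0.009,"y": -0.002,"z": 0,"roll": 0,"fingers": 1},{"x": 0.009,"y": -0.002,"z": 0,"roll": 0,"fingers": 1},{"x": 0.009,"y": -0.002,"z": 0,"roll": 0,"fingers": 1},{"x": 0,"y": 0,"z": 0,"roll": 0,"fingers": 1}]}}

```text
clock: 4.38
eef_pos: [0.5653, 0.132, 0.041]
tool_rot: [0.556, 0.451, -0.534, 0.45]
ft_force: [0.0, -0.7, 0.1]
grip_width: 0.086
```

Run:
```python
from h import *
print(at(load('w3.png'),312,296,.068))
go([.562,.132,.034],-.173)
W=snap('wrist','w4.png')
```

```text
[0.56459516 0.13332469]
t 4.38 tcp [0.5653 0.132  0.041 ] toolx [ 0.023  0.02  -1.   ] toolyaw_y -10.86 j6 1.982 w 0.086 f [ 0.  -0.7  0.1]
delta tool [ 0.0069 -0.0033  0.0008]
roll -0.016 then delta [ 0.0069 -0.0033  0.0007]
```

View pics/w4.png

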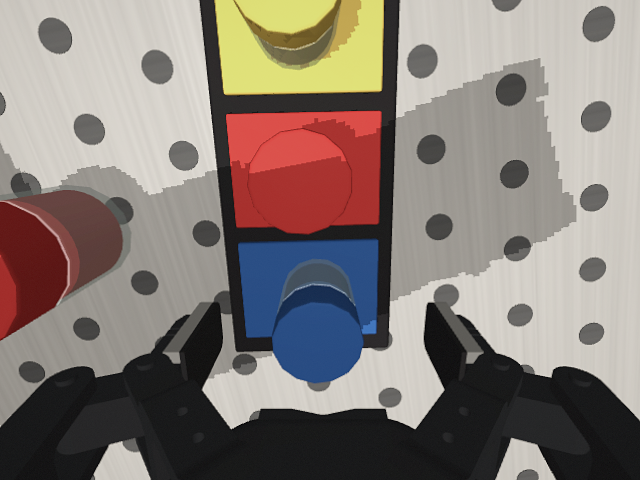

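{"method": "arm_command", "body": {"motion": [{"x": 0.008,"y": -0.002,"z": 0,"roll": 0,"fingers": 1},{"x": 0,"y": 0,"z": 0,"roll": 0,"fingers": 0},{"x": 0,"y": 0,"z": 0,"roll": 0,"fingers": 0},{"x": 0,"y": 0,"z": 0,"roll": 0,"fingers": 0},{"x": 0,"y": 0,"z": 0,"roll": 0,"fingers": 0}]}}

```text
clock: 4.85
eef_pos: [0.5642, 0.1329, 0.0331]
tool_rot: [0.556, 0.45, -0.534, 0.451]
ft_force: [-0.8, 0.4, 0.0]
grip_width: 0.0387
```

Run:
```python
from h import *
go([.562,.132,.034],-.173)
```

```text
t 4.85 tcp [0.5642 0.1329 0.0331] toolx [ 0.024  0.02  -1.   ] toolyaw_y -10.84 j6 1.984 w 0.0387 f [-0.8  0.4  0. ]
delta tool [-0.001  -0.0019  0.0013]
roll -0.0156 then delta [-0.001  -0.0019  0.0013]
```

{"method": "arm_command", "body": {"motion": [{"x": 0,"y": 0,"z": 0,"roll": 0,"fingers": 0},{"x": 0,"y": 0,"z": 0,"roll": 0,"fingers": 0},{"x": 0,"y": 0,"z": 0,"roll": 0,"fingers": 0},{"x": -0.015,"y": 0,"z": 0,"roll": 0,"fingers": 0},{"x": -0.02,"y": 0,"z": 0,"roll": 0,"fingers": 0},{"x": -0.025,"y": 0,"z": 0,"roll": 0,"fingers": 0},{"x": -0.03,"y": 0,"z": 0,"roll": 0,"fingers": 0},{"x": -0.02,"y": 0,"z": 0,"roll": 0,"fingers": 0}]}}

```text
clock: 5.52
eef_pos: [0.5561, 0.1294, 0.1395]
tool_rot: [0.551, 0.453, -0.539, 0.448]
ft_force: [0.6, 0.7, -0.9]
grip_width: 0.0344
```

Run:
```python
from h import *
go([.5153,-.1225,.14],-.174)
snap('wrist','w5.png')
```

```text
t 5.52 tcp [0.5561 0.1294 0.1395] toolx [ 0.008  0.016 -1.   ] toolyaw_y -10.84 j6 1.981 w 0.0344 f [ 0.6  0.7 -0.9]
delta tool [-0.0049  0.0072  0.255 ]
roll -0.0151 then delta [-0.0049  0.0034  0.2551]
```

View pics/w5.png

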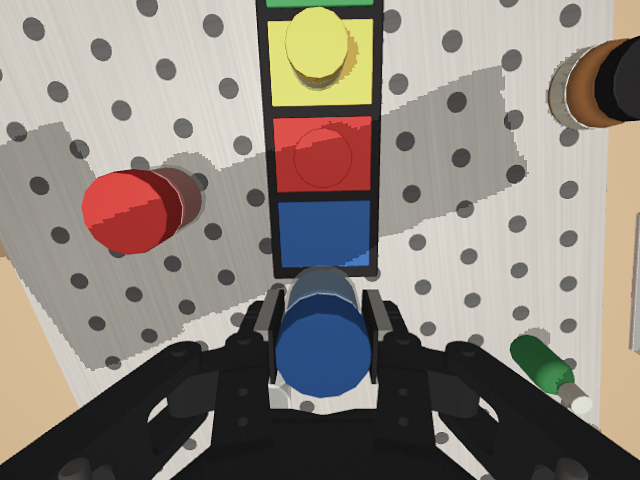

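The blue jar is held (34 mm wide) and clear of its pad. I'll carry it to the left bay.

{"method": "arm_command", "body": {"motion": [{"x": -0.001,"y": 0.0003,"z": 0.015,"roll": -0.015,"fingers": 0},{"x": 0,"y": 0.0003,"z": 0.025,"roll": 0,"fingers": 0},{"x": 0,"y": 0.0003,"z": 0.025,"roll": 0,"fingers": 0},{"x": 0,"y": 0.0003,"z": 0.025,"roll": 0,"fingers": 0},{"x": 0,"y": 0.0003,"z": 0.025,"roll": 0,"fingers": 0},{"x": 0,"y": 0.0003,"z": 0.025,"roll": 0,"fingers": 0},{"x": 0,"y": 0.0003,"z": 0.025,"roll": 0,"fingers": 0},{"x": 0,"y": 0.0003,"z": 0.025,"roll": 0,"fingers": 0},{"x": 0,"y": 0.0003,"z": 0.025,"roll": 0,"fingers": 0},{"x": 0,"y": 0.0003,"z": 0.02,"roll": 0,"fingers": 0},{"x": 0,"y": 0,"z": 0.01,"roll": 0,"fingers": 0},{"x": 0,"y": 0,"z": 0,"roll": 0,"fingers": 0}]}}

```text
clock: 6.57
eef_pos: [0.5197, -0.1203, 0.1384]
tool_rot: [0.551, 0.456, -0.53, 0.456]
ft_force: [-0.5, 0.1, -1.9]
grip_width: 0.0346
```

Run:
```python
from h import *
go([.5153,-.1225,.06],-.174)
snap('wrist','w6.png')
```

```text
t 6.57 tcp [ 0.5197 -0.1203  0.1384] toolx [ 0.022  0.019 -1.   ] toolyaw_y -9.66 j6 1.498 w 0.0346 f [-0.5  0.1 -1.9]
delta tool [ 0.0783 -0.0054  0.0047]
roll 0.0058 then delta [ 0.0783 -0.0054  0.0047]
```

View pics/w6.png

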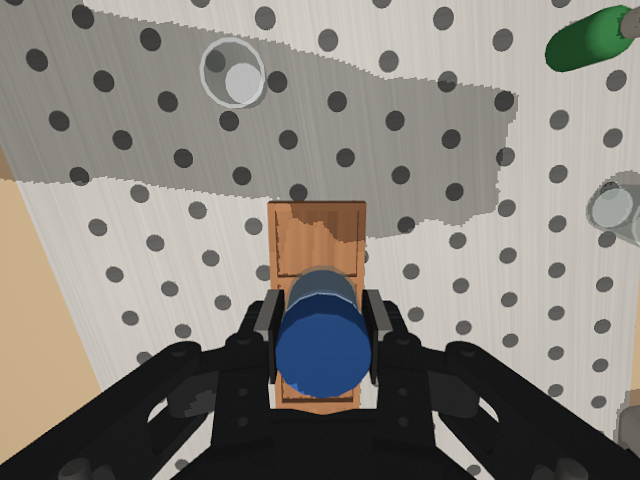

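Run:
```python
from h import *
W=load('w6.png')
for u in [(269,203),(366,201)]: print(at(W,*u,.014))
c,s=np.cos(-.1745),np.sin(-.1745)
for x in (-.039,.039): print('exp',.4991+c*x-s*.127,-.2141+s*x+c*.127)
```

```text
[ 0.4857304  -0.08665051]
[ 0.56098335 -0.09804253]
exp 0.48274147525251276 -0.08225767497466588
exp 0.5595569259030972 -0.09579970367599497
```

{"method": "arm_command", "body": {"motion": [{"x": 0.02,"y": -0.0013,"z": 0.001,"roll": 0,"fingers": 0},{"x": 0.02,"y": -0.0013,"z": 0.001,"roll": 0,"fingers": 0},{"x": 0.02,"y": -0.0013,"z": 0.001,"roll": 0,"fingers": 0},{"x": 0.016,"y": -0.0013,"z": 0.001,"roll": 0,"fingers": 0}]}}

```text
clock: 6.95
eef_pos: [0.5216, -0.1175, 0.0647]
tool_rot: [0.553, 0.455, -0.525, 0.46]
ft_force: [-0.3, -0.1, -0.5]
grip_width: 0.0347
```

Run:
```python
from h import *
go([.5153,-.1225,.027],-.174)
snap('wrist','w7.png')
```

```text
t 6.95 tcp [ 0.5216 -0.1175  0.0647] toolx [ 0.035  0.02  -0.999] toolyaw_y -9.39 j6 1.497 w 0.0347 f [-0.3 -0.1 -0.5]
delta tool [ 0.0373 -0.0066  0.0069]
roll 0.0109 then delta [ 0.0373 -0.0065  0.007 ]
```

View pics/w7.png

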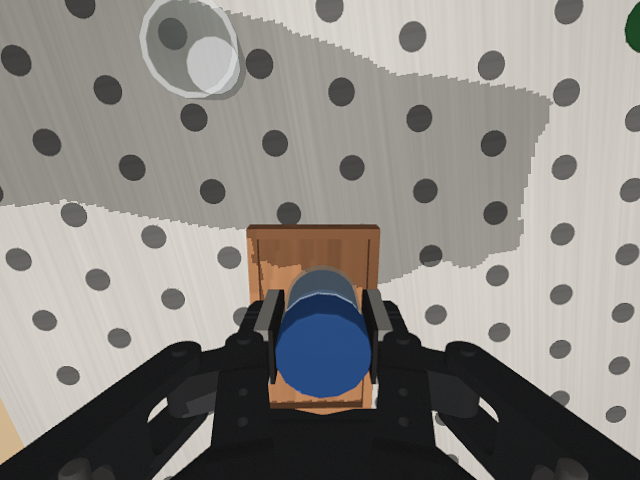

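{"method": "arm_command", "body": {"motion": [{"x": 0.012,"y": -0.002,"z": 0.002,"roll": 0,"fingers": 0},{"x": 0.012,"y": -0.002,"z": 0.002,"roll": 0,"fingers": 0},{"x": 0.009,"y": -0.002,"z": 0.002,"roll": 0,"fingers": 0},{"x": 0,"y": 0,"z": 0,"roll": 0,"fingers": 0}]}}

```text
clock: 7.33
eef_pos: [0.5136, -0.1156, 0.0265]
tool_rot: [0.55, 0.46, -0.524, 0.459]
ft_force: [-0.4, -0.1, -0.7]
grip_width: 0.0348
```

Run:
```python
from h import *
go([.5158,-.1235,.025],-.174)
snap('side','s1.png');crop('s1.png',330,120,470,280,4,'s1c.png')
```

```text
t 7.33 tcp [ 0.5136 -0.1156  0.0265] toolx [ 0.027  0.024 -0.999] toolyaw_y -8.97 j6 1.488 w 0.0348 f [-0.4 -0.1 -0.7]
delta tool [0.0014 0.0033 0.0075]
roll 0.0182 then delta [0.0014 0.0035 0.0074]
```

View pics/s1c.png

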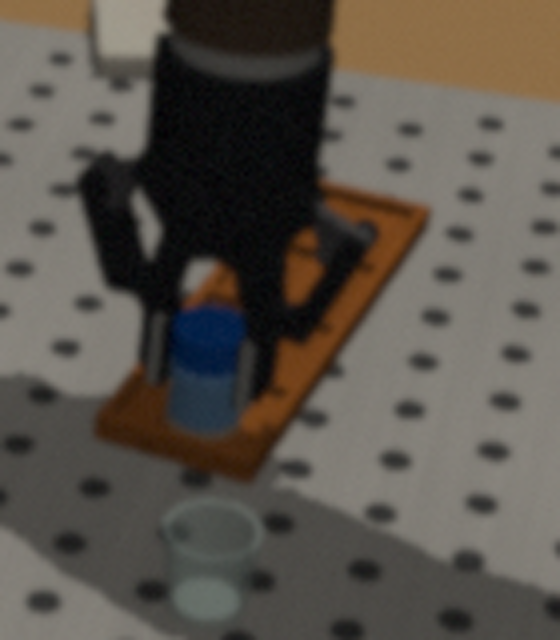

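{"method": "arm_command", "body": {"motion": [{"x": 0,"y": 0.002,"z": 0.008,"roll": 0,"fingers": 0},{"x": 0,"y": 0,"z": 0,"roll": 0,"fingers": 0}]}}

```text
clock: 7.55
eef_pos: [0.5167, -0.1237, 0.0287]
tool_rot: [0.551, 0.459, -0.523, 0.461]
ft_force: [-0.8, 0.3, -1.7]
grip_width: 0.0348
```

Run:
```python
from h import *
go([.5158,-.1235,.025],-.174)
```

```text
t 7.55 tcp [ 0.5167 -0.1237  0.0287] toolx [ 0.031  0.024 -0.999] toolyaw_y -8.84 j6 1.473 w 0.0348 f [-0.8  0.3 -1.7]
delta tool [ 0.0036 -0.001   0.0001]
roll 0.0205 then delta [ 0.0036 -0.001   0.0001]
```

{"method": "arm_command", "body": {"motion": [{"x": 0.004,"y": 0,"z": 0.0015,"roll": 0,"fingers": 0},{"x": 0,"y": 0,"z": 0,"roll": 0,"fingers": 0}]}}

```text
clock: 7.72
eef_pos: [0.5187, -0.1259, 0.0263]
tool_rot: [0.552, 0.458, -0.522, 0.462]
ft_force: [-0.5, 0.8, -1.2]
grip_width: 0.0346
```

Run:
```python
from h import *
go([.5158,-.1235,.025],-.174)
```

```text
t 7.72 tcp [ 0.5187 -0.1259  0.0263] toolx [ 0.035  0.023 -0.999] toolyaw_y -8.87 j6 1.47 w 0.0346 f [-0.5  0.8 -1.2]
delta tool [ 0.0013 -0.0033 -0.0019]
roll 0.0201 then delta [ 0.0013 -0.0033 -0.0018]
```

Less than about 1 mm above the floor. I'll go down slightly and open gently.

{"method": "arm_command", "body": {"motion": [{"x": 0.0015,"y": 0,"z": 0,"roll": 0,"fingers": 0},{"x": 0,"y": 0,"z": 0,"roll": 0,"fingers": 0.55},{"x": 0,"y": 0,"z": 0,"roll": 0,"fingers": 0.6},{"x": 0,"y": 0,"z": 0,"roll": 0,"fingers": 0.7},{"x": 0,"y": 0,"z": 0,"roll": 0,"fingers": 0.7}]}}

```text
clock: 8.13
eef_pos: [0.5204, -0.1267, 0.0265]
tool_rot: [0.553, 0.457, -0.522, 0.463]
ft_force: [-0.5, -0.5, 0.5]
grip_width: 0.06
```

Run:
```python
from h import *
go([.567,.193,.14],-.173)
snap('wrist','w8.png')
```

```text
t 8.13 tcp [ 0.5204 -0.1267  0.0265] toolx [ 0.039  0.022 -0.999] toolyaw_y -8.92 j6 1.47 w 0.06 f [-0.5 -0.5  0.5]
delta tool [-0.1045  0.0005 -0.3262]
roll 0.0182 then delta [-0.1045 -0.0055 -0.3261]
```

View pics/w8.png

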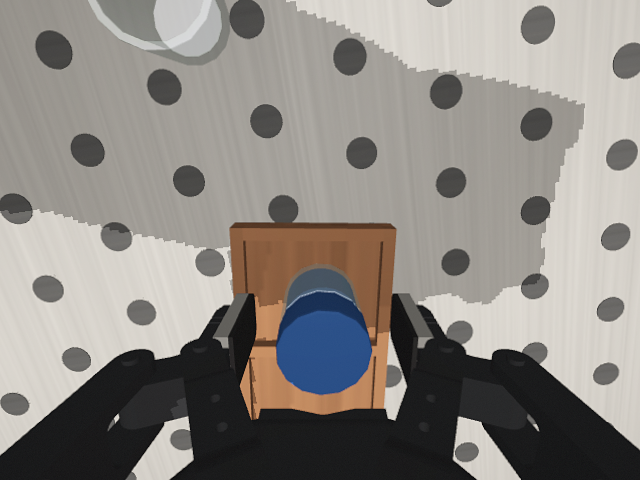

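{"method": "arm_command", "body": {"motion": [{"x": -0.012,"y": 0,"z": 0,"roll": 0.018,"fingers": 0.75},{"x": -0.02,"y": 0,"z": 0,"roll": 0,"fingers": 0.8},{"x": -0.03,"y": 0,"z": 0,"roll": 0,"fingers": 0.9},{"x": -0.035,"y": 0,"z": 0,"roll": 0,"fingers": 1},{"x": -0.015,"y": 0,"z": -0.02,"roll": 0,"fingers": 1},{"x": 0,"y": -0.0005,"z": -0.035,"roll": 0,"fingers": 1},{"x": 0,"y": -0.0005,"z": -0.035,"roll": 0,"fingers": 1},{"x": 0,"y": -0.0005,"z": -0.035,"roll": 0,"fingers": 1},{"x": 0,"y": -0.0005,"z": -0.035,"roll": 0,"fingers": 1},{"x": 0,"y": -0.0005,"z": -0.035,"roll": 0,"fingers": 1},{"x": 0,"y": -0.0005,"z": -0.035,"roll": 0,"fingers": 1},{"x": 0,"y": -0.0005,"z": -0.035,"roll": 0,"fingers": 1}]}}

```text
clock: 9.18
eef_pos: [0.5605, 0.1356, 0.153]
tool_rot: [0.561, 0.447, -0.529, 0.454]
ft_force: [0.5, 0.7, -0.1]
grip_width: 0.0851
```

Run:
```python
from h import *
go([.568,.193,.12],-.173)
snap('scene','sc1.png');crop('sc1.png',250,170,400,270,5,'sc1c.png')
```

```text
t 9.18 tcp [0.5605 0.1356 0.153 ] toolx [ 0.041  0.022 -0.999] toolyaw_y -10.92 j6 1.993 w 0.0851 f [ 0.5  0.7 -0.1]
delta tool [ 0.0345 -0.0047 -0.0568]
roll -0.0165 then delta [ 0.0345 -0.0038 -0.0568]
```

View pics/sc1c.png

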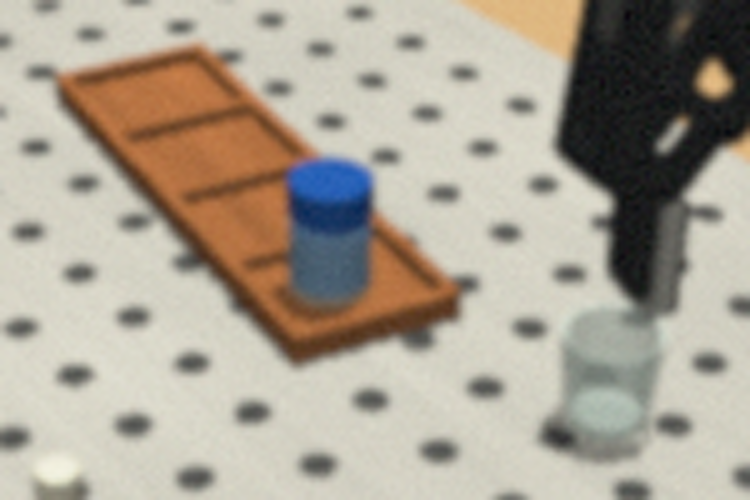

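Blue stands in the left bay. The tool has drifted about 2.5° off vertical, so I'll test what brings it back.

{"method": "arm_command", "body": {"motion": [{"x": -0.005,"y": 0,"z": -0.01,"roll": -0.015,"fingers": 1},{"x": -0.005,"y": 0,"z": -0.01,"roll": 0,"fingers": 1},{"x": -0.005,"y": 0,"z": -0.01,"roll": 0,"fingers": 1},{"x": -0.005,"y": 0,"z": -0.01,"roll": 0,"fingers": 1},{"x": -0.005,"y": 0,"z": -0.01,"roll": 0,"fingers": 1},{"x": -0.005,"y": 0,"z": -0.005,"roll": 0,"fingers": 1}]}}

```text
clock: 9.73
eef_pos: [0.5686, 0.2015, 0.1856]
tool_rot: [0.556, 0.455, -0.523, 0.459]
ft_force: [0.4, 0.4, 0.6]
grip_width: 0.0854
```

{"method": "arm_command", "body": {"motion": [{"x": 0,"y": -0.01,"z": 0,"roll": 0,"fingers": 1},{"x": 0,"y": -0.01,"z": 0,"roll": 0,"fingers": 1},{"x": 0,"y": -0.01,"z": 0,"roll": 0,"fingers": 1},{"x": 0,"y": -0.01,"z": 0,"roll": 0,"fingers": 1}]}}

```text
clock: 10.07
eef_pos: [0.5285, 0.2079, 0.1855]
tool_rot: [0.557, 0.454, -0.522, 0.459]
ft_force: [-0.6, -0.6, -0.5]
grip_width: 0.0855
```

{"method": "arm_command", "body": {"motion": [{"x": 0,"y": 0.01,"z": 0,"roll": 0,"fingers": 1},{"x": 0,"y": 0.01,"z": 0,"roll": 0,"fingers": 1},{"x": 0,"y": 0.01,"z": 0,"roll": 0,"fingers": 1},{"x": 0,"y": 0.01,"z": 0,"roll": 0,"fingers": 1}]}}

```text
clock: 10.4
eef_pos: [0.5639, 0.1994, 0.1873]
tool_rot: [0.556, 0.454, -0.524, 0.459]
ft_force: [0.1, 0.2, -0.9]
grip_width: 0.0855
```

Run:
```python
from h import *
for q in ([.553,.455,-.522,.463],): print(Ro.from_quat(q).as_matrix()[:,0])
go([.568,.193,.12],-.173)
```

```text
[ 0.04068173  0.01986422 -0.99897468]
t 10.4 tcp [0.5639 0.1994 0.1873] toolx [ 0.039  0.025 -0.999] toolyaw_y -9.56 j6 2.072 w 0.0855 f [ 0.1  0.2 -0.9]
delta tool [0.0672 0.0028 0.0077]
roll 0.0072 then delta [0.0672 0.0028 0.0077]
```

{"method": "arm_command", "body": {"motion": [{"x": 0.025,"y": 0.002,"z": 0.004,"roll": 0,"fingers": 1},{"x": 0.025,"y": 0.001,"z": 0.004,"roll": 0,"fingers": 1},{"x": 0.02,"y": 0,"z": 0,"roll": 0,"fingers": 1}]}}

```text
clock: 10.65
eef_pos: [0.5791, 0.192, 0.1217]
tool_rot: [0.562, 0.45, -0.519, 0.46]
ft_force: [-0.5, 0.5, -0.2]
grip_width: 0.0857
```

Run:
```python
from h import *
go([.568,.193,.033],-.173)
snap('wrist','w9.png')
```

```text
t 10.65 tcp [0.5791 0.192  0.1217] toolx [ 0.056  0.029 -0.998] toolyaw_y -9.83 j6 2.057 w 0.0857 f [-0.5  0.5 -0.2]
delta tool [ 0.088  -0.0156  0.0043]
roll 0.0034 then delta [ 0.088  -0.0156  0.0043]
```

View pics/w9.png

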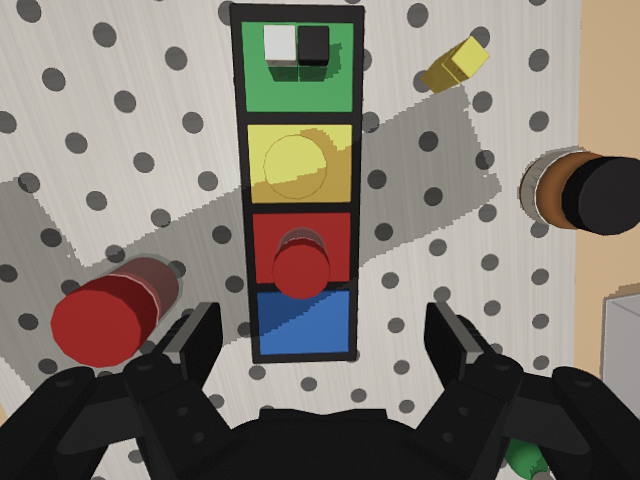

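{"method": "arm_command", "body": {"motion": [{"x": -0.035,"y": 0,"z": 0,"roll": 0,"fingers": 1},{"x": -0.035,"y": 0,"z": 0,"roll": 0,"fingers": 1}]}}

```text
clock: 10.87
eef_pos: [0.568, 0.1859, 0.1759]
tool_rot: [0.552, 0.454, -0.53, 0.455]
ft_force: [0.8, 0.4, 0.6]
grip_width: 0.0856
```

Run:
```python
from h import *
go([.568,.193,.033],-.173); o=get_obs(); print(o['joint_pos'].round(4),o['joint_vel'].round(3))
```

```text
t 10.87 tcp [0.568  0.1859 0.1759] toolx [ 0.025  0.019 -0.999] toolyaw_y -9.93 j6 2.055 w 0.0856 f [0.8 0.4 0.6]
delta tool [ 0.143  -0.0043 -0.0037]
roll 0.0001 then delta [ 0.143  -0.0043 -0.0037]
[0.3111 0.4374 0.1402 1.2437 0.0103 2.0551] [-0.022 -0.215  0.633  0.982  0.002 -0.012]
```

{"method": "arm_command", "body": {"motion": [{"x": 0,"y": 0,"z": 0,"roll": 0,"fingers": 1}]}}

```text
clock: 10.95
eef_pos: [0.5716, 0.1861, 0.1822]
tool_rot: [0.556, 0.453, -0.527, 0.456]
ft_force: [0.7, 0.4, 0.5]
grip_width: 0.0856
```

Run:
```python
from h import *
go([.568,.193,.033],-.173); o=get_obs(); print(o['joint_pos'].round(4),o['joint_vel'].round(3))
```

```text
t 10.95 tcp [0.5716 0.1861 0.1822] toolx [ 0.034  0.022 -0.999] toolyaw_y -10.0 j6 2.055 w 0.0856 f [0.7 0.4 0.5]
delta tool [ 0.1491 -0.0091 -0.0021]
roll -0.0008 then delta [ 0.1491 -0.0091 -0.0021]
[0.3097 0.4337 0.1508 1.249  0.0102 2.0548] [-0.015  0.064 -0.047 -0.053  0.    -0.001]
```

{"method": "arm_command", "body": {"motion": [{"x": 0,"y": 0,"z": 0,"roll": 0,"fingers": 1},{"x": 0,"y": 0,"z": 0,"roll": 0,"fingers": 1},{"x": 0,"y": 0,"z": 0,"roll": 0,"fingers": 1}]}}

```text
clock: 11.2
eef_pos: [0.5744, 0.1854, 0.1844]
tool_rot: [0.557, 0.451, -0.526, 0.456]
ft_force: [1.2, -0.2, 0.0]
grip_width: 0.0853
```

Run:
```python
from h import *
go([.568,.193,.033],-.173); o=get_obs(); print(o['joint_pos'].round(4),o['joint_vel'].round(3))
```

```text
t 11.2 tcp [0.5744 0.1854 0.1844] toolx [ 0.038  0.023 -0.999] toolyaw_y -10.13 j6 2.054 w 0.0853 f [ 1.2 -0.2  0. ]
delta tool [ 0.1512 -0.0127 -0.002 ]
roll -0.0028 then delta [ 0.1512 -0.0127 -0.002 ]
[0.3072 0.434  0.1571 1.2507 0.01   2.0544] [-0.006  0.002  0.016  0.002 -0.     0.   ]
```

{"method": "arm_command", "body": {"motion": [{"x": 0,"y": 0,"z": 0,"roll": 0,"fingers": 1},{"x": 0,"y": 0,"z": 0,"roll": 0,"fingers": 1},{"x": 0,"y": 0,"z": 0,"roll": 0,"fingers": 1},{"x": 0,"y": 0,"z": 0,"roll": 0,"fingers": 1},{"x": 0,"y": 0,"z": 0,"roll": 0,"fingers": 1}]}}

```text
clock: 11.62
eef_pos: [0.5733, 0.1848, 0.1817]
tool_rot: [0.556, 0.452, -0.528, 0.456]
ft_force: [-0.4, -0.2, -0.4]
grip_width: 0.0856
```

Run:
```python
from h import *
go([.568,.193,.033],-.173); o=get_obs(); print(o['joint_pos'].round(4),o['joint_vel'].round(3))
```

```text
t 11.62 tcp [0.5733 0.1848 0.1817] toolx [ 0.034  0.021 -0.999] toolyaw_y -10.13 j6 2.054 w 0.0856 f [-0.4 -0.2 -0.4]
delta tool [ 0.1486 -0.011  -0.0032]
roll -0.003 then delta [ 0.1486 -0.011  -0.0032]
[0.3068 0.4368 0.1544 1.2501 0.01   2.0542] [ 0.001  0.005 -0.006 -0.001  0.002 -0.002]
```

{"method": "arm_command", "body": {"motion": [{"x": 0.035,"y": 0,"z": 0,"roll": 0,"fingers": 1},{"x": 0.035,"y": 0,"z": 0,"roll": 0,"fingers": 1}]}}

```text
clock: 11.78
eef_pos: [0.5818, 0.1883, 0.1191]
tool_rot: [0.562, 0.45, -0.522, 0.458]
ft_force: [-0.6, 0.2, -1.4]
grip_width: 0.0855
```

Run:
```python
from h import *
go([.568,.193,.033],-.173); o=get_obs(); print(o['joint_pos'].round(4),o['joint_vel'].round(3))
```

```text
t 11.78 tcp [0.5818 0.1883 0.1191] toolx [ 0.05   0.027 -0.998] toolyaw_y -10.14 j6 2.055 w 0.0855 f [-0.6  0.2 -1.4]
delta tool [ 0.0854 -0.0183  0.0008]
roll -0.0025 then delta [ 0.0854 -0.0183  0.0008]
[0.3081 0.4828 0.0573 1.0892 0.01   2.0555] [ 0.009  0.308 -0.52  -0.953 -0.001  0.006]
```

{"method": "arm_command", "body": {"motion": [{"x": -0.035,"y": 0,"z": 0,"roll": 0,"fingers": 1},{"x": -0.035,"y": 0,"z": 0,"roll": 0,"fingers": 1}]}}

```text
clock: 11.95
eef_pos: [0.5642, 0.1823, 0.1651]
tool_rot: [0.547, 0.456, -0.537, 0.452]
ft_force: [1.1, -0.0, 0.8]
grip_width: 0.0855
```

Run:
```python
from h import *
go([.568,.193,.033],-.173); o=get_obs(); print(o['joint_pos'].round(4),o['joint_vel'].round(3))
```

```text
t 11.95 tcp [0.5642 0.1823 0.1651] toolx [ 0.006  0.012 -1.   ] toolyaw_y -10.08 j6 2.054 w 0.0855 f [ 1.1 -0.   0.8]
delta tool [ 0.1322  0.0014 -0.0094]
roll -0.0029 then delta [ 0.1322  0.0014 -0.0094]
[0.3075 0.4503 0.132  1.2427 0.01   2.0542] [-0.004 -0.147  0.47   0.913 -0.001 -0.006]
```

{"method": "arm_command", "body": {"motion": [{"x": 0,"y": 0,"z": 0,"roll": 0,"fingers": 1},{"x": 0,"y": 0,"z": 0,"roll": 0,"fingers": 1}]}}

```text
clock: 12.12
eef_pos: [0.5649, 0.1827, 0.1677]
tool_rot: [0.547, 0.456, -0.537, 0.453]
ft_force: [-0.0, -0.2, -0.8]
grip_width: 0.0856
```

Run:
```python
from h import *
go([.568,.193,.033],-.173)
```

```text
t 12.12 tcp [0.5649 0.1827 0.1677] toolx [ 0.008  0.013 -1.   ] toolyaw_y -10.07 j6 2.054 w 0.0856 f [-0.  -0.2 -0.8]
delta tool [ 0.1348  0.0004 -0.0087]
roll -0.0027 then delta [ 0.1348  0.0005 -0.0087]
```

{"method": "arm_command", "body": {"motion": [{"x": 0.035,"y": 0,"z": 0,"roll": 0,"fingers": 1},{"x": 0.035,"y": 0,"z": 0,"roll": 0,"fingers": 1},{"x": -0.035,"y": 0,"z": 0,"roll": 0,"fingers": 1},{"x": -0.035,"y": 0,"z": 0,"roll": 0,"fingers": 1},{"x": 0,"y": 0,"z": 0,"roll": 0,"fingers": 1},{"x": 0,"y": 0,"z": 0,"roll": 0,"fingers": 1}]}}

```text
clock: 12.62
eef_pos: [0.558, 0.1809, 0.1542]
tool_rot: [-0.54, -0.459, 0.543, -0.45]
ft_force: [0.1, -0.2, -0.8]
grip_width: 0.0856
```

Run:
```python
from h import *
go([.568,.193,.033],-.173)
```

```text
t 12.62 tcp [0.558  0.1809 0.1542] toolx [-0.011  0.007 -1.   ] toolyaw_y -10.04 j6 2.054 w 0.0856 f [ 0.1 -0.2 -0.8]
delta tool [ 0.1212  0.0092 -0.0131]
roll -0.0022 then delta [ 0.1212  0.0092 -0.0131]
```

A fast down-up dip takes tilt off, so I have a cure. Now to the red jar.

{"method": "arm_command", "body": {"motion": [{"x": 0.012,"y": 0.002,"z": -0.004,"roll": 0,"fingers": 1},{"x": 0.018,"y": 0.002,"z": -0.004,"roll": 0,"fingers": 1},{"x": 0.018,"y": 0.001,"z": -0.004,"roll": 0,"fingers": 1},{"x": 0.018,"y": 0,"z": 0,"roll": 0,"fingers": 1},{"x": 0.015,"y": 0,"z": 0,"roll": 0,"fingers": 1}]}}

```text
clock: 13.03
eef_pos: [0.5689, 0.1951, 0.0706]
tool_rot: [0.545, 0.457, -0.539, 0.451]
ft_force: [0.1, -1.0, 0.0]
grip_width: 0.0854
```

Run:
```python
from h import *
go([.568,.193,.033],-.173)
snap('wrist','w10.png')
```

```text
t 13.03 tcp [0.5689 0.1951 0.0706] toolx [ 0.001  0.011 -1.   ] toolyaw_y -10.04 j6 2.071 w 0.0854 f [ 0.1 -1.   0. ]
delta tool [ 0.0376 -0.0004  0.0026]
roll -0.0023 then delta [ 0.0376 -0.0004  0.0026]
```

View pics/w10.png

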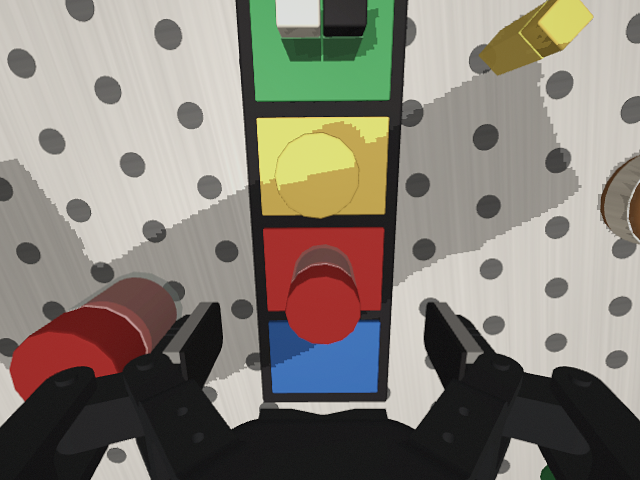

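{"method": "arm_command", "body": {"motion": [{"x": 0.013,"y": 0,"z": 0.001,"roll": 0,"fingers": 1},{"x": 0.013,"y": -0.001,"z": 0.001,"roll": 0,"fingers": 1},{"x": 0.009,"y": -0.001,"z": 0,"roll": 0,"fingers": 1},{"x": 0,"y": 0,"z": 0,"roll": 0,"fingers": 1}]}}

```text
clock: 13.42
eef_pos: [0.5614, 0.1932, 0.0252]
tool_rot: [-0.541, -0.459, 0.543, -0.45]
ft_force: [-0.4, 0.1, -0.3]
grip_width: 0.0856
```

Run:
```python
from h import *
go([.568,.193,.033],-.173)
```

```text
t 13.42 tcp [0.5614 0.1932 0.0252] toolx [-0.01   0.008 -1.   ] toolyaw_y -9.99 j6 2.071 w 0.0856 f [-0.4  0.1 -0.3]
delta tool [-0.0079  0.0064 -0.001 ]
roll -0.0015 then delta [-0.0079  0.0064 -0.001 ]
```

{"method": "arm_command", "body": {"motion": [{"x": -0.008,"y": 0.006,"z": -0.001,"roll": 0,"fingers": 1},{"x": 0,"y": 0,"z": 0,"roll": 0,"fingers": 1}]}}

```text
clock: 13.58
eef_pos: [0.5674, 0.1931, 0.033]
tool_rot: [-0.54, -0.459, 0.543, -0.45]
ft_force: [1.0, 0.6, 1.4]
grip_width: 0.0856
```

Run:
```python
from h import *
go([.568,.193,.033],-.173)
```

```text
t 13.58 tcp [0.5674 0.1931 0.033 ] toolx [-0.012  0.007 -1.   ] toolyaw_y -9.97 j6 2.067 w 0.0856 f [1.  0.6 1.4]
delta tool [-0.      0.0006 -0.    ]
roll -0.0011 then delta [-0.      0.0006 -0.    ]
```

Right on target. I'll close and lift.

{"method": "arm_command", "body": {"motion": [{"x": 0,"y": 0,"z": 0,"roll": 0,"fingers": 0},{"x": 0,"y": 0,"z": 0,"roll": 0,"fingers": 0},{"x": 0,"y": 0,"z": 0,"roll": 0,"fingers": 0},{"x": 0,"y": 0,"z": 0,"roll": 0,"fingers": 0},{"x": 0,"y": 0,"z": 0,"roll": 0,"fingers": 0},{"x": 0,"y": 0,"z": 0,"roll": 0,"fingers": 0},{"x": 0,"y": 0,"z": 0,"roll": 0,"fingers": 0},{"x": 0,"y": 0,"z": 0,"roll": 0,"fingers": 0}]}}

```text
clock: 14.25
eef_pos: [0.5712, 0.1942, 0.038]
tool_rot: [0.543, 0.458, -0.54, 0.451]
ft_force: [-0.6, -0.8, -0.2]
grip_width: 0.0347
```

{"method": "arm_command", "body": {"motion": [{"x": -0.015,"y": 0,"z": 0,"roll": 0,"fingers": 0},{"x": -0.02,"y": 0,"z": 0,"roll": 0,"fingers": 0},{"x": -0.025,"y": 0,"z": 0,"roll": 0,"fingers": 0},{"x": -0.025,"y": 0,"z": 0,"roll": 0,"fingers": 0},{"x": -0.02,"y": 0,"z": 0,"roll": 0,"fingers": 0}]}}

```text
clock: 14.67
eef_pos: [0.5654, 0.1911, 0.1378]
tool_rot: [-0.537, -0.461, 0.547, -0.448]
ft_force: [0.2, 0.2, -0.9]
grip_width: 0.0345
```

Run:
```python
from h import *
go([.5053,-.185,.14],-.174)
```

```text
t 14.67 tcp [0.5654 0.1911 0.1378] toolx [-0.022  0.004 -1.   ] toolyaw_y -9.99 j6 2.066 w 0.0345 f [ 0.2  0.2 -0.9]
delta tool [-0.0025  0.006   0.3808]
roll -0.0004 then delta [-0.0025  0.0058  0.3808]
```

{"method": "arm_command", "body": {"motion": [{"x": 0,"y": 0,"z": 0.018,"roll": 0,"fingers": 0},{"x": 0,"y": 0.0006,"z": 0.03,"roll": 0,"fingers": 0},{"x": 0,"y": 0.0006,"z": 0.034,"roll": 0,"fingers": 0},{"x": 0,"y": 0.0006,"z": 0.034,"roll": 0,"fingers": 0},{"x": 0,"y": 0.0006,"z": 0.034,"roll": 0,"fingers": 0},{"x": 0,"y": 0.0006,"z": 0.034,"roll": 0,"fingers": 0},{"x": 0,"y": 0.0006,"z": 0.034,"roll": 0,"fingers": 0},{"x": 0,"y": 0.0006,"z": 0.034,"roll": 0,"fingers": 0},{"x": 0,"y": 0.0006,"z": 0.034,"roll": 0,"fingers": 0},{"x": 0,"y": 0.0006,"z": 0.034,"roll": 0,"fingers": 0},{"x": 0,"y": 0,"z": 0.03,"roll": 0,"fingers": 0},{"x": 0,"y": 0,"z": 0.018,"roll": 0,"fingers": 0},{"x": 0,"y": 0,"z": 0,"roll": 0,"fingers": 0}]}}

```text
clock: 15.75
eef_pos: [0.509, -0.1844, 0.1403]
tool_rot: [-0.539, -0.461, 0.54, -0.452]
ft_force: [0.0, 0.8, -1.3]
grip_width: 0.0347
```

Run:
```python
from h import *
go([.5053,-.185,.05],-.174)
snap('wrist','w11.png')
```

```text
t 15.75 tcp [ 0.509  -0.1844  0.1403] toolx [-0.009  0.008 -1.   ] toolyaw_y -9.54 j6 1.387 w 0.0347 f [ 0.   0.8 -1.3]
delta tool [ 0.0904 -0.0026  0.0018]
roll 0.0075 then delta [ 0.0904 -0.0026  0.0018]
```

View pics/w11.png

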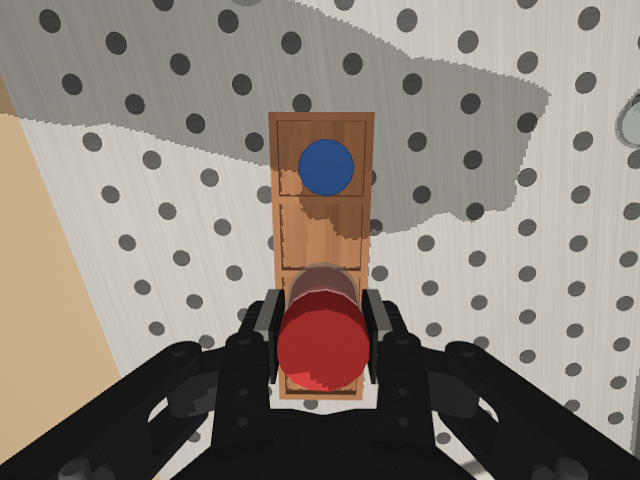

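Run:
```python
from h import *
W=load('w11.png')
print('blue lid',at(W,326,167,.060))
for u in [(268,112),(374,113)]: print(at(W,*u,.014))
for u in [(280,196),(362,195),(282,269),(361,271)]: print(at(W,*u,.014))
c,s=np.cos(-.1745),np.sin(-.1745)
for x in (-.039,.039): print('exp',.4991+c*x-s*.127,-.2141+s*x+c*.127)
for x,y in [(-.033,.062),(.033,.062),(-.033,0),(.033,0)]: print('div',.4991+c*x-s*y,-.2141+s*x+c*y)
```

```text
blue lid [ 0.52026579 -0.12910099]
[ 0.48398362 -0.08652351]
[ 0.56054382 -0.10011875]
[ 0.48026473 -0.14862868]
[ 0.54388588 -0.15837519]
[ 0.46964022 -0.209018  ]
[ 0.53456431 -0.22140784]
exp 0.48274147525251276 -0.08225767497466588
exp 0.5595569259030972 -0.09579970367599497
div 0.4773653321540143 -0.14731224503230644
div 0.5423630211660473 -0.15877088470266182
div 0.46660115549398345 -0.20837068016482233
div 0.5315988445060165 -0.2198293198351777
```

{"method": "arm_command", "body": {"motion": [{"x": 0.015,"y": -0.001,"z": 0.001,"roll": 0,"fingers": 0},{"x": 0.02,"y": -0.001,"z": 0.001,"roll": 0,"fingers": 0},{"x": 0.02,"y": -0.001,"z": 0,"roll": 0,"fingers": 0},{"x": 0.018,"y": 0,"z": 0,"roll": 0,"fingers": 0}]}}

```text
clock: 16.13
eef_pos: [0.5098, -0.1823, 0.0699]
tool_rot: [0.542, 0.459, -0.537, 0.456]
ft_force: [0.2, -0.5, -1.0]
grip_width: 0.0343
```

Run:
```python
from h import *
go([.505,-.1855,.032],-.174)
snap('wrist','w12.png')
```

```text
t 16.13 tcp [ 0.5098 -0.1823  0.0699] toolx [ 0.002  0.008 -1.   ] toolyaw_y -9.41 j6 1.387 w 0.0343 f [ 0.2 -0.5 -1. ]
delta tool [ 0.0378 -0.0042  0.0043]
roll 0.0097 then delta [ 0.0378 -0.0041  0.0043]
```

View pics/w12.png

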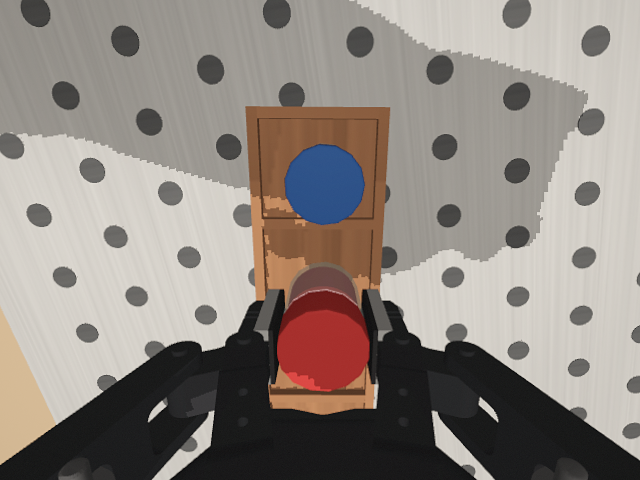

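{"method": "arm_command", "body": {"motion": [{"x": 0.012,"y": -0.001,"z": 0.003,"roll": 0,"fingers": 0},{"x": 0.013,"y": -0.001,"z": 0.003,"roll": 0,"fingers": 0},{"x": 0.008,"y": -0.001,"z": 0.003,"roll": 0,"fingers": 0},{"x": 0,"y": 0,"z": 0,"roll": 0,"fingers": 0}]}}

```text
clock: 16.52
eef_pos: [0.5024, -0.1838, 0.0311]
tool_rot: [0.539, 0.465, -0.537, 0.454]
ft_force: [0.0, 0.9, -0.9]
grip_width: 0.0342
```

Run:
```python
from h import *
go([.506,-.185,.028],-.174)
snap('side','s2.png');crop('s2.png',330,120,470,280,4,'s2c.png')
```

```text
t 16.52 tcp [ 0.5024 -0.1838  0.0311] toolx [-0.008  0.013 -1.   ] toolyaw_y -8.98 j6 1.371 w 0.0342 f [ 0.   0.9 -0.9]
delta tool [0.0031 0.0037 0.0007]
roll 0.0171 then delta [0.0031 0.0038 0.0006]
```

View pics/s2c.png

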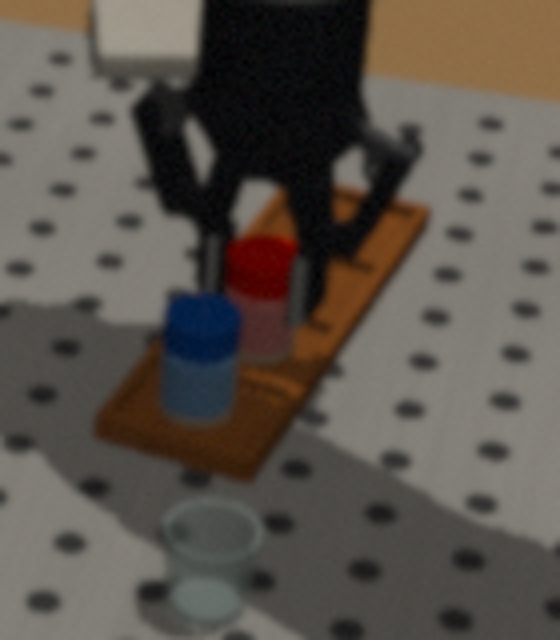

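{"method": "arm_command", "body": {"motion": [{"x": 0.003,"y": 0.003,"z": 0.001,"roll": 0.01,"fingers": 0},{"x": 0,"y": 0,"z": 0,"roll": 0,"fingers": 0}]}}

```text
clock: 16.73
eef_pos: [0.5073, -0.1847, 0.0302]
tool_rot: [0.542, 0.461, -0.538, 0.452]
ft_force: [0.4, -1.4, -2.0]
grip_width: 0.0345
```

Run:
```python
from h import *
go([.506,-.185,.026],-.174)
```

```text
t 16.73 tcp [ 0.5073 -0.1847  0.0302] toolx [-0.005  0.013 -1.   ] toolyaw_y -9.54 j6 1.382 w 0.0345 f [ 0.4 -1.4 -2. ]
delta tool [ 0.0042 -0.0012  0.0006]
roll 0.0075 then delta [ 0.0042 -0.0012  0.0006]
```

{"method": "arm_command", "body": {"motion": [{"x": 0.002,"y": 0,"z": 0,"roll": 0,"fingers": 0},{"x": 0,"y": 0,"z": 0,"roll": 0,"fingers": 0}]}}

```text
clock: 16.9
eef_pos: [0.5091, -0.1849, 0.0299]
tool_rot: [0.542, 0.46, -0.537, 0.453]
ft_force: [-0.2, -0.5, -0.4]
grip_width: 0.0343
```

Run:
```python
from h import *
go([.506,-.185,.026],-.174)
```

```text
t 16.9 tcp [ 0.5091 -0.1849  0.0299] toolx [-0.001  0.012 -1.   ] toolyaw_y -9.52 j6 1.383 w 0.0343 f [-0.2 -0.5 -0.4]
delta tool [ 0.0039 -0.003   0.0007]
roll 0.0078 then delta [ 0.0039 -0.003   0.0007]
```

{"method": "arm_command", "body": {"motion": [{"x": 0.005,"y": -0.003,"z": 0,"roll": 0,"fingers": 0},{"x": 0,"y": 0,"z": 0,"roll": 0,"fingers": 0}]}}

```text
clock: 17.07
eef_pos: [0.5107, -0.1854, 0.0309]
tool_rot: [0.544, 0.457, -0.535, 0.457]
ft_force: [0.6, -0.0, -0.9]
grip_width: 0.0343
```

Run:
```python
from h import *
go([.506,-.185,.026],-.174)
snap('side','s3.png');crop('s3.png',360,150,430,260,6,'s3c.png')
```

```text
t 17.07 tcp [ 0.5107 -0.1854  0.0309] toolx [ 0.009  0.009 -1.   ] toolyaw_y -9.5 j6 1.382 w 0.0343 f [ 0.6 -0.  -0.9]
delta tool [ 0.0049 -0.0047  0.0004]
roll 0.0083 then delta [ 0.0049 -0.0047  0.0005]
```

View pics/s3c.png

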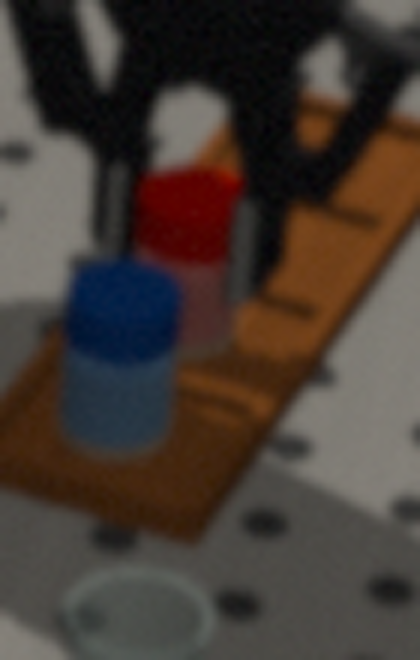

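{"method": "arm_command", "body": {"motion": [{"x": 0.009,"y": -0.003,"z": 0,"roll": 0,"fingers": 0}]}}

```text
clock: 17.2
eef_pos: [0.5123, -0.1861, 0.0285]
tool_rot: [0.546, 0.454, -0.533, 0.46]
ft_force: [-19.4, 9.8, 91.5]
grip_width: 0.0347
```

Run:
```python
from h import *
go([.506,-.185,.026],-.174)
o=get_obs(); print(o['tau'].round(1))
```

```text
t 17.2 tcp [ 0.5123 -0.1861  0.0285] toolx [ 0.02   0.006 -1.   ] toolyaw_y -9.49 j6 1.381 w 0.0347 f [-19.4   9.8  91.5]
delta tool [ 0.0024 -0.0064 -0.    ]
roll 0.0085 then delta [ 0.0024 -0.0064  0.    ]
[-1.   0.9  6.8 -9.2 -0.5 -0.1]
```

That's firm contact, 91 N, so the jar is on the floor. I'll relax and release.

{"method": "arm_command", "body": {"motion": [{"x": -0.0015,"y": 0,"z": 0,"roll": 0,"fingers": 0}]}}

```text
clock: 17.28
eef_pos: [0.5131, -0.1863, 0.0323]
tool_rot: [0.547, 0.453, -0.532, 0.461]
ft_force: [-1.0, 0.1, -1.4]
grip_width: 0.0349
```

Run:
```python
from h import *
go([.506,-.185,.026],-.174)
```

```text
t 17.28 tcp [ 0.5131 -0.1863  0.0323] toolx [ 0.023  0.005 -1.   ] toolyaw_y -9.49 j6 1.381 w 0.0349 f [-1.   0.1 -1.4]
delta tool [ 0.0061 -0.0074 -0.0001]
roll 0.0085 then delta [ 0.0061 -0.0074 -0.    ]
```

{"method": "arm_command", "body": {"motion": [{"x": 0.001,"y": -0.006,"z": 0,"roll": 0,"fingers": 0},{"x": 0.001,"y": 0,"z": 0,"roll": 0,"fingers": 0}]}}

```text
clock: 17.45
eef_pos: [0.5084, -0.1859, 0.0319]
tool_rot: [0.548, 0.452, -0.531, 0.462]
ft_force: [0.3, 0.1, -1.6]
grip_width: 0.0344
```

Run:
```python
from h import *
go([.506,-.185,.029],-.174)
snap('scene','sc2.png');crop('sc2.png',270,170,360,250,7,'sc2c.png')
```

```text
t 17.45 tcp [ 0.5084 -0.1859  0.0319] toolx [ 0.028  0.004 -1.   ] toolyaw_y -9.5 j6 1.379 w 0.0344 f [ 0.3  0.1 -1.6]
delta tool [ 0.0028 -0.0026 -0.0005]
roll 0.0085 then delta [ 0.0028 -0.0026 -0.0005]
```

View pics/sc2c.png

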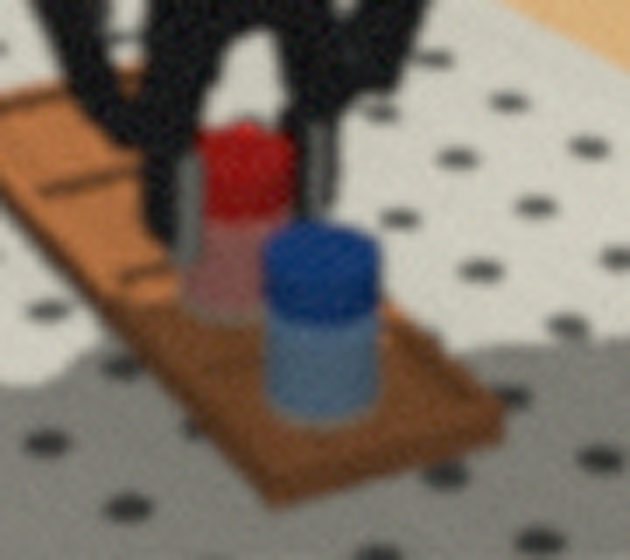

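{"method": "arm_command", "body": {"motion": [{"x": 0.004,"y": -0.002,"z": 0,"roll": 0,"fingers": 0}]}}

```text
clock: 17.58
eef_pos: [0.5087, -0.1862, 0.0288]
tool_rot: [0.549, 0.45, -0.53, 0.463]
ft_force: [-6.9, 3.8, 52.9]
grip_width: 0.0348
```

Run:
```python
from h import *
go([.506,-.185,.029],-.174)
```

```text
t 17.58 tcp [ 0.5087 -0.1862  0.0288] toolx [ 0.032  0.002 -0.999] toolyaw_y -9.5 j6 1.378 w 0.0348 f [-6.9  3.8 52.9]
delta tool [-0.0003 -0.0028 -0.0008]
roll 0.0084 then delta [-0.0003 -0.0028 -0.0008]
```

Contact again, so I'll open here.

{"method": "arm_command", "body": {"motion": [{"x": 0,"y": 0,"z": 0,"roll": 0,"fingers": 0.5},{"x": 0,"y": 0,"z": 0,"roll": 0,"fingers": 0.55},{"x": 0,"y": 0,"z": 0,"roll": 0,"fingers": 0.65},{"x": 0,"y": 0,"z": 0,"roll": 0,"fingers": 0.75}]}}

```text
clock: 17.92
eef_pos: [0.5072, -0.1859, 0.026]
tool_rot: [0.548, 0.451, -0.531, 0.462]
ft_force: [-0.1, 0.0, -0.4]
grip_width: 0.0638
```

Run:
```python
from h import *
go([.506,-.185,.1],-.174)
snap('wrist','w13.png')
```

```text
t 17.92 tcp [ 0.5072 -0.1859  0.026 ] toolx [ 0.029  0.004 -1.   ] toolyaw_y -9.52 j6 1.378 w 0.0638 f [-0.1  0.  -0.4]
delta tool [-0.074   0.0007 -0.0013]
roll 0.0081 then delta [-0.074   0.0007 -0.0013]
```

View pics/w13.png

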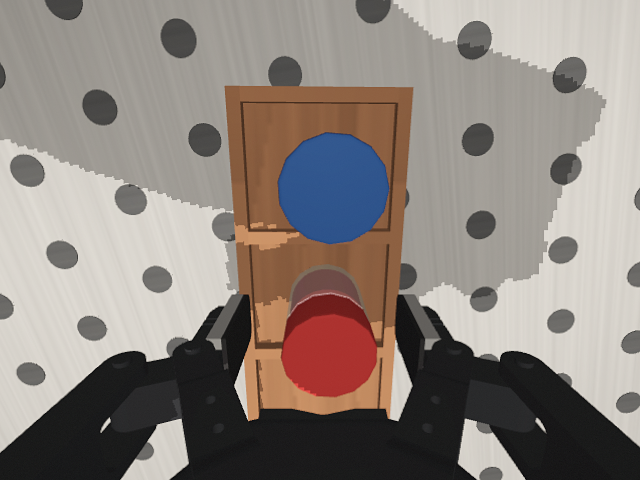

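{"method": "arm_command", "body": {"motion": [{"x": -0.012,"y": 0,"z": 0,"roll": 0.008,"fingers": 0.8},{"x": -0.025,"y": 0,"z": 0,"roll": 0,"fingers": 0.9},{"x": -0.035,"y": 0,"z": 0,"roll": 0,"fingers": 1},{"x": -0.035,"y": 0,"z": 0,"roll": 0,"fingers": 1},{"x": -0.015,"y": 0,"z": -0.02,"roll": 0,"fingers": 1},{"x": 0,"y": 0,"z": -0.035,"roll": 0,"fingers": 1},{"x": 0,"y": 0,"z": -0.035,"roll": 0,"fingers": 1},{"x": 0,"y": 0,"z": -0.035,"roll": 0,"fingers": 1},{"x": 0,"y": 0,"z": -0.035,"roll": 0,"fingers": 1},{"x": 0,"y": 0,"z": -0.035,"roll": 0,"fingers": 1},{"x": 0,"y": 0,"z": -0.035,"roll": 0,"fingers": 1},{"x": 0,"y": 0,"z": -0.035,"roll": 0,"fingers": 1},{"x": 0,"y": 0,"z": -0.035,"roll": 0,"fingers": 1},{"x": 0,"y": 0,"z": -0.035,"roll": 0,"fingers": 1},{"x": 0,"y": 0,"z": -0.035,"roll": 0,"fingers": 1},{"x": 0,"y": 0,"z": -0.035,"roll": 0,"fingers": 1}]}}

```text
clock: 19.3
eef_pos: [0.5742, 0.2225, 0.1474]
tool_rot: [0.549, 0.449, -0.541, 0.451]
ft_force: [0.6, -0.0, 0.0]
grip_width: 0.085
```

Run:
```python
from h import *
go([.577,.254,.15],-.173)
snap('scene','sc3.png');crop('sc3.png',250,160,400,270,5,'sc3c.png')
```

```text
t 19.3 tcp [0.5742 0.2225 0.1474] toolx [ 0.011  0.004 -1.   ] toolyaw_y -10.95 j6 2.132 w 0.085 f [ 0.6 -0.   0. ]
delta tool [-0.0024 -0.0032 -0.0314]
roll -0.018 then delta [-0.0024 -0.0026 -0.0315]
```

View pics/sc3c.png

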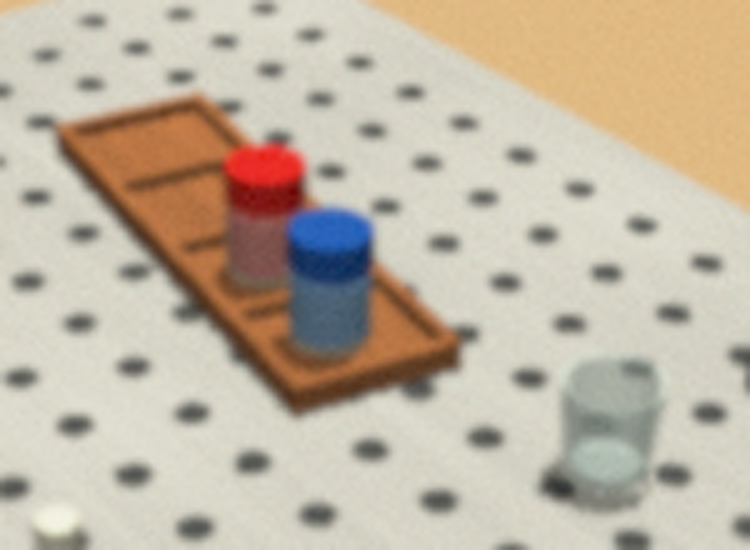

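Both jars stand well. Now the yellow one.

{"method": "arm_command", "body": {"motion": [{"x": 0,"y": -0.001,"z": -0.012,"roll": -0.018,"fingers": 1},{"x": 0.01,"y": -0.001,"z": -0.01,"roll": 0,"fingers": 1},{"x": 0.02,"y": -0.001,"z": -0.004,"roll": 0,"fingers": 1},{"x": 0.02,"y": -0.001,"z": 0,"roll": 0,"fingers": 1},{"x": 0.02,"y": 0,"z": 0,"roll": 0,"fingers": 1}]}}

```text
clock: 19.77
eef_pos: [0.5787, 0.264, 0.0751]
tool_rot: [0.546, 0.458, -0.53, 0.459]
ft_force: [0.4, -0.6, -0.2]
grip_width: 0.0855
```

Run:
```python
from h import *
go([.577,.254,.033],-.173)
snap('wrist','w14.png')
```

```text
t 19.77 tcp [0.5787 0.264  0.0751] toolx [ 0.019  0.012 -1.   ] toolyaw_y -9.15 j6 2.157 w 0.0855 f [ 0.4 -0.6 -0.2]
delta tool [ 0.0419 -0.0008  0.0108]
roll 0.0136 then delta [ 0.0419 -0.0006  0.0108]
```

View pics/w14.png

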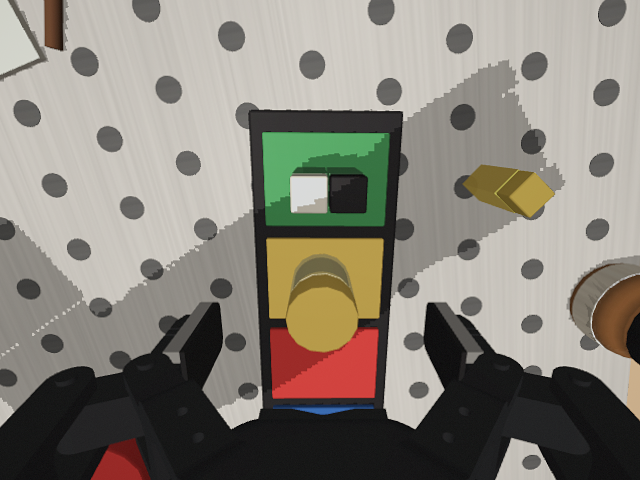

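{"method": "arm_command", "body": {"motion": [{"x": 0.008,"y": 0,"z": 0.006,"roll": 0.012,"fingers": 1},{"x": 0.013,"y": 0,"z": 0.004,"roll": 0,"fingers": 1},{"x": 0.012,"y": 0,"z": 0,"roll": 0,"fingers": 1},{"x": 0.003,"y": 0,"z": 0,"roll": 0,"fingers": 1}]}}

```text
clock: 20.15
eef_pos: [0.5707, 0.2491, 0.0273]
tool_rot: [0.543, 0.455, -0.541, 0.454]
ft_force: [0.2, -0.2, -1.3]
grip_width: 0.0858
```

Run:
```python
from h import *
go([.577,.254,.033],-.173)
```

```text
t 20.15 tcp [0.5707 0.2491 0.0273] toolx [ 0.002  0.004 -1.   ] toolyaw_y -10.06 j6 2.156 w 0.0858 f [ 0.2 -0.2 -1.3]
delta tool [-0.0057  0.0054 -0.0059]
roll -0.0025 then delta [-0.0057  0.0054 -0.0059]
```

{"method": "arm_command", "body": {"motion": [{"x": -0.002,"y": 0.004,"z": -0.005,"roll": 0,"fingers": 1},{"x": 0,"y": 0,"z": 0,"roll": 0,"fingers": 1}]}}

```text
clock: 20.32
eef_pos: [0.5746, 0.2519, 0.0279]
tool_rot: [-0.542, -0.455, 0.542, -0.453]
ft_force: [0.6, 0.6, 0.5]
grip_width: 0.0854
```

Run:
```python
from h import *
go([.577,.254,.031],-.173)
```

```text
t 20.32 tcp [0.5746 0.2519 0.0279] toolx [-0.002  0.002 -1.   ] toolyaw_y -10.17 j6 2.16 w 0.0854 f [0.6 0.6 0.5]
delta tool [-0.0031  0.002  -0.0025]
roll -0.0045 then delta [-0.0031  0.002  -0.0025]
```

Good. I'll close.

{"method": "arm_command", "body": {"motion": [{"x": -0.001,"y": 0,"z": 0,"roll": 0,"fingers": 0},{"x": 0,"y": 0,"z": 0,"roll": 0,"fingers": 0},{"x": 0,"y": 0,"z": 0,"roll": 0,"fingers": 0},{"x": 0,"y": 0,"z": 0,"roll": 0,"fingers": 0},{"x": 0,"y": 0,"z": 0,"roll": 0,"fingers": 0},{"x": 0,"y": 0,"z": 0,"roll": 0,"fingers": 0}]}}

```text
clock: 20.82
eef_pos: [0.5776, 0.2532, 0.0334]
tool_rot: [0.545, 0.454, -0.54, 0.453]
ft_force: [-0.7, -0.9, -0.9]
grip_width: 0.035
```

Run:
```python
from h import *
go([.577,.254,.031],-.173)
```

```text
t 20.82 tcp [0.5776 0.2532 0.0334] toolx [ 0.004  0.005 -1.   ] toolyaw_y -10.19 j6 2.16 w 0.035 f [-0.7 -0.9 -0.9]
delta tool [ 0.0024 -0.0007 -0.0007]
roll -0.0048 then delta [ 0.0024 -0.0007 -0.0007]
```

{"method": "arm_command", "body": {"motion": [{"x": 0,"y": 0,"z": 0,"roll": 0,"fingers": 0},{"x": -0.015,"y": 0,"z": 0,"roll": 0,"fingers": 0},{"x": -0.02,"y": 0,"z": 0,"roll": 0,"fingers": 0},{"x": -0.025,"y": 0,"z": 0,"roll": 0,"fingers": 0},{"x": -0.025,"y": 0,"z": 0,"roll": 0,"fingers": 0},{"x": -0.02,"y": 0,"z": 0,"roll": 0,"fingers": 0}]}}

```text
clock: 21.32
eef_pos: [0.571, 0.2502, 0.133]
tool_rot: [-0.538, -0.456, 0.547, -0.452]
ft_force: [-0.0, 0.3, -1.1]
grip_width: 0.0347
```

Run:
```python
from h import *
go([.495,-.2465,.14],-.174)
snap('wrist','w15.png')
```

```text
t 21.32 tcp [0.571  0.2502 0.133 ] toolx [-0.013 -0.003 -1.   ] toolyaw_y -10.16 j6 2.16 w 0.0347 f [-0.   0.3 -1.1]
delta tool [-0.0044  0.0127  0.5024]
roll -0.0033 then delta [-0.0044  0.0111  0.5024]
```

View pics/w15.png

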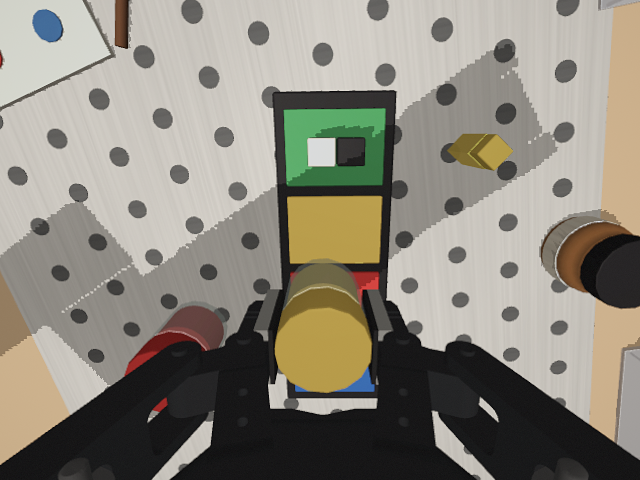

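{"method": "arm_command", "body": {"motion": [{"x": -0.002,"y": 0,"z": 0.018,"roll": 0,"fingers": 0},{"x": -0.002,"y": 0.001,"z": 0.03,"roll": 0,"fingers": 0},{"x": 0,"y": 0.001,"z": 0.035,"roll": 0,"fingers": 0},{"x": 0,"y": 0.001,"z": 0.035,"roll": 0,"fingers": 0},{"x": 0,"y": 0.001,"z": 0.035,"roll": 0,"fingers": 0},{"x": 0,"y": 0.001,"z": 0.035,"roll": 0,"fingers": 0},{"x": 0,"y": 0.001,"z": 0.035,"roll": 0,"fingers": 0},{"x": 0,"y": 0.001,"z": 0.035,"roll": 0,"fingers": 0},{"x": 0,"y": 0.001,"z": 0.035,"roll": 0,"fingers": 0},{"x": 0,"y": 0.001,"z": 0.035,"roll": 0,"fingers": 0},{"x": 0,"y": 0.001,"z": 0.035,"roll": 0,"fingers": 0},{"x": 0,"y": 0.001,"z": 0.035,"roll": 0,"fingers": 0},{"x": 0,"y": 0,"z": 0.035,"roll": 0,"fingers": 0},{"x": 0,"y": 0,"z": 0.035,"roll": 0,"fingers": 0},{"x": 0,"y": 0,"z": 0.025,"roll": 0,"fingers": 0},{"x": 0,"y": 0,"z": 0.008,"roll": 0,"fingers": 0},{"x": 0,"y": 0,"z": 0,"roll": 0,"fingers": 0}]}}

```text
clock: 22.78
eef_pos: [0.4931, -0.2623, 0.1341]
tool_rot: [0.541, 0.458, -0.54, 0.454]
ft_force: [0.6, 0.2, -1.3]
grip_width: 0.035
```

Run:
```python
from h import *
go([.495,-.2465,.05],-.174)
snap('wrist','w16.png')
```

```text
t 22.78 tcp [ 0.4931 -0.2623  0.1341] toolx [-0.003  0.004 -1.   ] toolyaw_y -9.73 j6 1.251 w 0.035 f [ 0.6  0.2 -1.3]
delta tool [ 0.0841 -0.0005 -0.0156]
roll 0.0041 then delta [ 0.0841 -0.0006 -0.0156]
```

View pics/w16.png

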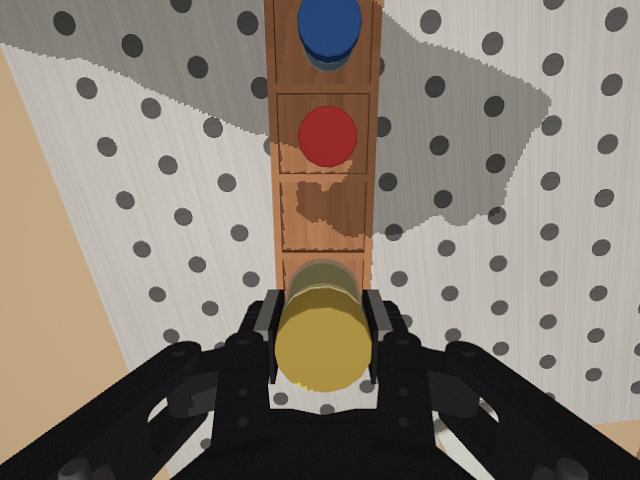

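{"method": "arm_command", "body": {"motion": [{"x": 0,"y": 0,"z": -0.008,"roll": 0,"fingers": 0},{"x": 0.01,"y": 0,"z": -0.006,"roll": 0,"fingers": 0},{"x": 0.02,"y": 0,"z": 0,"roll": 0,"fingers": 0},{"x": 0.02,"y": 0,"z": 0,"roll": 0,"fingers": 0},{"x": 0.015,"y": 0,"z": 0,"roll": 0,"fingers": 0}]}}

```text
clock: 23.25
eef_pos: [0.5005, -0.2382, 0.0711]
tool_rot: [0.541, 0.459, -0.536, 0.458]
ft_force: [0.4, 0.3, -1.4]
grip_width: 0.0348
```

Run:
```python
from h import *
go([.495,-.2465,.03],-.174)
snap('wrist','w17.png')
```

```text
t 23.25 tcp [ 0.5005 -0.2382  0.0711] toolx [ 0.005  0.005 -1.   ] toolyaw_y -9.16 j6 1.283 w 0.0348 f [ 0.4  0.3 -1.4]
delta tool [ 0.041  -0.0043  0.0093]
roll 0.0142 then delta [ 0.041  -0.0042  0.0093]
```

View pics/w17.png

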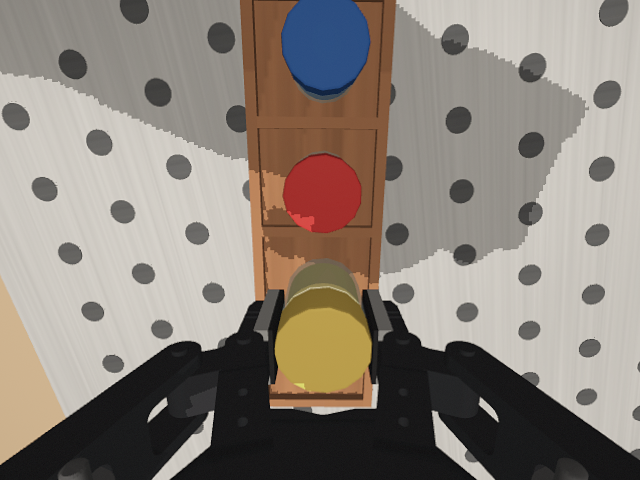

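{"method": "arm_command", "body": {"motion": [{"x": 0.008,"y": -0.001,"z": 0.005,"roll": 0.012,"fingers": 0},{"x": 0.012,"y": 0,"z": 0.004,"roll": 0,"fingers": 0},{"x": 0.009,"y": 0,"z": 0.002,"roll": 0,"fingers": 0},{"x": 0,"y": 0,"z": 0,"roll": 0,"fingers": 0}]}}

```text
clock: 23.63
eef_pos: [0.4971, -0.241, 0.0377]
tool_rot: [0.541, 0.46, -0.537, 0.455]
ft_force: [-0.3, 0.7, -0.9]
grip_width: 0.0345
```

Run:
```python
from h import *
go([.495,-.2465,.025],-.174)
snap('side','s4.png');crop('s4.png',360,140,440,240,6,'s4c.png')
```

```text
t 23.63 tcp [ 0.4971 -0.241   0.0377] toolx [-0.    0.01 -1.  ] toolyaw_y -9.36 j6 1.278 w 0.0345 f [-0.3  0.7 -0.9]
delta tool [ 0.0126 -0.0012  0.0059]
roll 0.0106 then delta [ 0.0126 -0.0011  0.0059]
```

View pics/s4c.png

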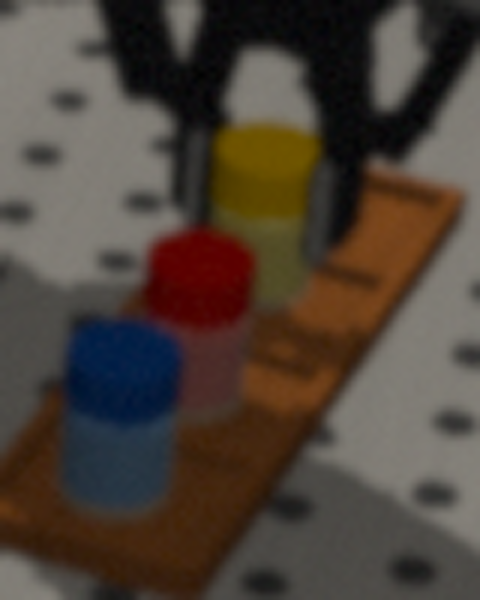

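{"method": "arm_command", "body": {"motion": [{"x": 0.004,"y": -0.001,"z": 0.006,"roll": 0,"fingers": 0},{"x": 0.003,"y": 0,"z": 0,"roll": 0,"fingers": 0}]}}

```text
clock: 23.85
eef_pos: [0.497, -0.2472, 0.0329]
tool_rot: [0.542, 0.459, -0.536, 0.456]
ft_force: [-0.6, -0.7, -1.6]
grip_width: 0.0348
```

Run:
```python
from h import *
go([.495,-.2465,.025],-.174)
```

```text
t 23.85 tcp [ 0.497  -0.2472  0.0329] toolx [ 0.003  0.008 -1.   ] toolyaw_y -9.3 j6 1.267 w 0.0348 f [-0.6 -0.7 -1.6]
delta tool [ 0.0079 -0.0021 -0.0003]
roll 0.0118 then delta [ 0.0079 -0.0021 -0.0002]
```

{"method": "arm_command", "body": {"motion": [{"x": 0.004,"y": -0.001,"z": 0,"roll": 0,"fingers": 0}]}}

```text
clock: 23.93
eef_pos: [0.4969, -0.2475, 0.0295]
tool_rot: [0.542, 0.458, -0.536, 0.457]
ft_force: [0.7, 0.1, -1.1]
grip_width: 0.0348
```

Run:
```python
from h import *
go([.495,-.2465,.025],-.174)
```

```text
t 23.93 tcp [ 0.4969 -0.2475  0.0295] toolx [ 0.005  0.007 -1.   ] toolyaw_y -9.31 j6 1.266 w 0.0348 f [ 0.7  0.1 -1.1]
delta tool [ 0.0045 -0.0021 -0.0007]
roll 0.0115 then delta [ 0.0045 -0.0021 -0.0006]
```

{"method": "arm_command", "body": {"motion": [{"x": 0.003,"y": -0.001,"z": 0,"roll": 0,"fingers": 0}]}}

```text
clock: 24.02
eef_pos: [0.496, -0.2476, 0.0265]
tool_rot: [0.542, 0.458, -0.536, 0.457]
ft_force: [-0.2, 0.4, -0.8]
grip_width: 0.0351
```

Run:
```python
from h import *
go([.495,-.2465,.025],-.174)
```

```text
t 24.02 tcp [ 0.496  -0.2476  0.0265] toolx [ 0.006  0.007 -1.   ] toolyaw_y -9.34 j6 1.266 w 0.0351 f [-0.2  0.4 -0.8]
delta tool [ 0.0015 -0.0012 -0.001 ]
roll 0.011 then delta [ 0.0015 -0.0012 -0.0009]
```

{"method": "arm_command", "body": {"motion": [{"x": 0.0015,"y": 0,"z": 0,"roll": 0,"fingers": 0}]}}

```text
clock: 24.1
eef_pos: [0.4958, -0.2477, 0.0248]
tool_rot: [0.542, 0.458, -0.536, 0.457]
ft_force: [-1.3, -0.2, -1.7]
grip_width: 0.0349
```

Run:
```python
from h import *
go([.495,-.2465,.025],-.174)
```

```text
t 24.1 tcp [ 0.4958 -0.2477  0.0248] toolx [ 0.006  0.007 -1.   ] toolyaw_y -9.36 j6 1.266 w 0.0349 f [-1.3 -0.2 -1.7]
delta tool [-0.0002 -0.0009 -0.0011]
roll 0.0106 then delta [-0.0002 -0.001  -0.0011]
```

{"method": "arm_command", "body": {"motion": [{"x": 0.0015,"y": 0,"z": 0,"roll": 0,"fingers": 0},{"x": 0.001,"y": 0,"z": 0,"roll": 0,"fingers": 0}]}}

```text
clock: 24.27
eef_pos: [0.4958, -0.2478, 0.0244]
tool_rot: [0.543, 0.458, -0.536, 0.457]
ft_force: [-3.1, 0.8, 6.2]
grip_width: 0.0347
```

Run:
```python
from h import *
go([.495,-.2465,.025],-.174)
```

```text
t 24.27 tcp [ 0.4958 -0.2478  0.0244] toolx [ 0.007  0.007 -1.   ] toolyaw_y -9.39 j6 1.266 w 0.0347 f [-3.1  0.8  6.2]
delta tool [-0.0006 -0.001  -0.0012]
roll 0.0101 then delta [-0.0006 -0.0011 -0.0012]
```

Contact at 6 N. I'll release.

{"method": "arm_command", "body": {"motion": [{"x": 0,"y": 0,"z": 0,"roll": 0,"fingers": 0.5},{"x": 0,"y": 0,"z": 0,"roll": 0,"fingers": 0.55},{"x": 0,"y": 0,"z": 0,"roll": 0,"fingers": 0.65},{"x": 0,"y": 0,"z": 0,"roll": 0,"fingers": 0.75}]}}

```text
clock: 24.6
eef_pos: [0.4969, -0.2485, 0.0258]
tool_rot: [0.543, 0.456, -0.535, 0.458]
ft_force: [0.1, 0.8, -0.1]
grip_width: 0.0637
```

{"method": "arm_command", "body": {"motion": [{"x": -0.012,"y": 0,"z": 0,"roll": 0,"fingers": 0.8},{"x": -0.025,"y": 0,"z": 0,"roll": 0,"fingers": 0.9},{"x": -0.03,"y": 0,"z": 0,"roll": 0,"fingers": 1},{"x": -0.03,"y": 0,"z": 0,"roll": 0,"fingers": 1},{"x": -0.02,"y": 0,"z": -0.02,"roll": 0,"fingers": 1},{"x": 0,"y": 0,"z": -0.035,"roll": 0,"fingers": 1},{"x": 0,"y": 0,"z": -0.035,"roll": 0,"fingers": 1},{"x": 0,"y": 0,"z": -0.035,"roll": 0,"fingers": 1},{"x": 0,"y": 0,"z": -0.035,"roll": 0,"fingers": 1},{"x": 0,"y": 0,"z": -0.035,"roll": 0,"fingers": 1},{"x": 0,"y": 0,"z": -0.035,"roll": 0,"fingers": 1},{"x": 0,"y": 0,"z": -0.035,"roll": 0,"fingers": 1},{"x": 0,"y": 0,"z": -0.035,"roll": 0,"fingers": 1},{"x": 0,"y": 0,"z": -0.035,"roll": 0,"fingers": 1},{"x": 0,"y": 0,"z": -0.035,"roll": 0,"fingers": 1},{"x": 0,"y": 0,"z": -0.035,"roll": 0,"fingers": 1},{"x": 0,"y": 0,"z": -0.035,"roll": 0,"fingers": 1},{"x": 0,"y": 0,"z": -0.035,"roll": 0,"fingers": 1}]}}

```text
clock: 26.1
eef_pos: [0.5812, 0.2321, 0.152]
tool_rot: [0.548, 0.45, -0.538, 0.455]
ft_force: [1.1, 0.2, 0.4]
grip_width: 0.0857
```

Run:
```python
from h import *
go([.5895,.314,.15],-.173)
snap('scene','sc4.png');crop('sc4.png',250,160,400,270,5,'sc4c.png');snap('wrist','w18.png')
```

```text
t 26.1 tcp [0.5812 0.2321 0.152 ] toolx [ 0.016  0.004 -1.   ] toolyaw_y -10.36 j6 2.133 w 0.0857 f [1.1 0.2 0.4]
delta tool [ 0.0025 -0.0066 -0.082 ]
roll -0.0077 then delta [ 0.0025 -0.0059 -0.0821]
```

View pics/sc4c.png

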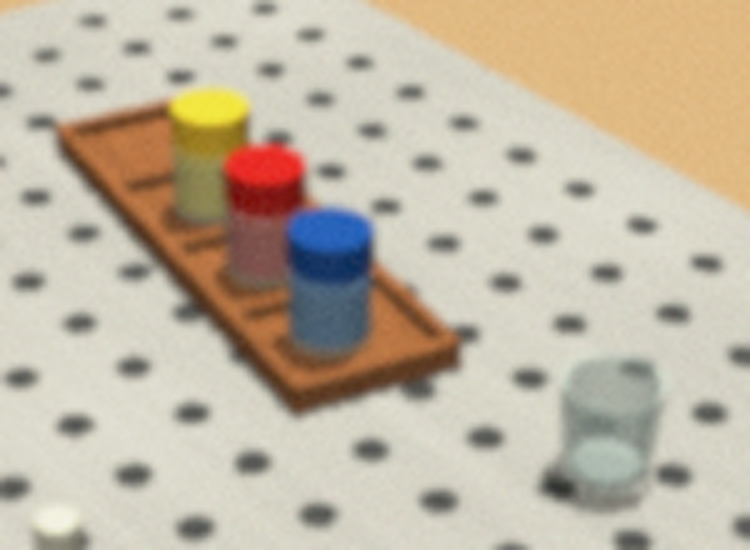

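View pics/w18.png

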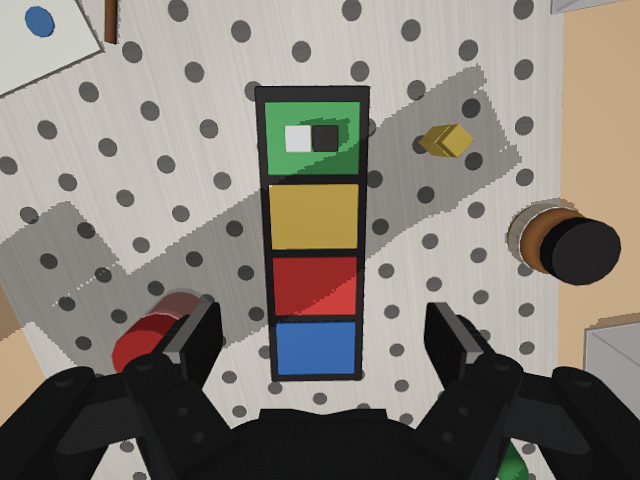

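Three jars are standing in order. The vials are next: caps at (299,138) and (325,138).

{"method": "arm_command", "body": {"motion": [{"x": 0,"y": -0.001,"z": -0.02,"roll": -0.007,"fingers": 1},{"x": 0,"y": -0.001,"z": -0.025,"roll": 0,"fingers": 1},{"x": 0,"y": -0.001,"z": -0.02,"roll": 0,"fingers": 1},{"x": 0.01,"y": 0,"z": -0.006,"roll": 0,"fingers": 1},{"x": 0.01,"y": 0,"z": 0,"roll": 0,"fingers": 1},{"x": 0,"y": 0,"z": 0,"roll": 0,"fingers": 1}]}}

```text
clock: 26.7
eef_pos: [0.5904, 0.3074, 0.1282]
tool_rot: [0.544, 0.454, -0.535, 0.46]
ft_force: [-0.3, 0.3, -0.7]
grip_width: 0.0854
```

Run:
```python
from h import *
W=load('w18.png'); print(at(W,299,138,.072),at(W,325,138,.072))
go([.5895,.314,.035],-.173)
snap('wrist','w19.png')
```

```text
[0.58240329 0.31510351] [0.59829099 0.31231693]
t 26.7 tcp [0.5904 0.3074 0.1282] toolx [ 0.015  0.003 -1.   ] toolyaw_y -9.49 j6 2.218 w 0.0854 f [-0.3  0.3 -0.7]
delta tool [ 0.0932 -0.0033 -0.006 ]
roll 0.0075 then delta [ 0.0932 -0.0033 -0.0059]
```

View pics/w19.png

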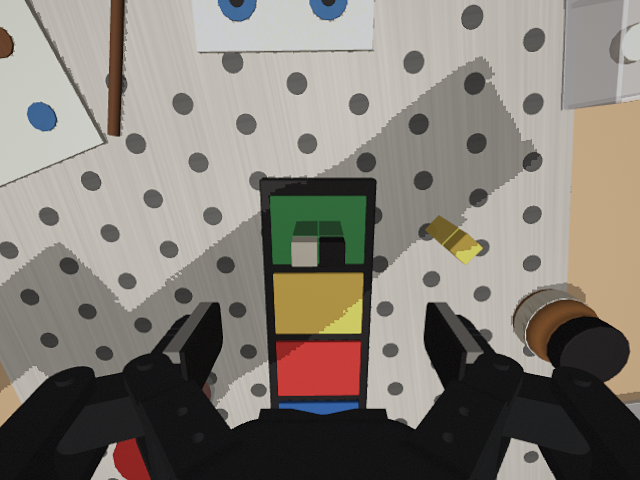

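{"method": "arm_command", "body": {"motion": [{"x": 0.012,"y": -0.001,"z": -0.002,"roll": 0.006,"fingers": 1},{"x": 0.018,"y": -0.001,"z": -0.002,"roll": 0,"fingers": 1},{"x": 0.018,"y": -0.001,"z": -0.001,"roll": 0,"fingers": 1},{"x": 0.012,"y": 0,"z": 0,"roll": 0,"fingers": 1},{"x": 0,"y": 0,"z": 0,"roll": 0,"fingers": 1}]}}

```text
clock: 27.17
eef_pos: [0.59, 0.3041, 0.0677]
tool_rot: [0.547, 0.449, -0.539, 0.456]
ft_force: [-1.9, -0.6, -0.1]
grip_width: 0.0855
```

Run:
```python
from h import *
go([.590,.3137,.035],-.173)
snap('wrist','w20.png')
```

```text
t 27.17 tcp [0.59   0.3041 0.0677] toolx [ 0.015  0.    -1.   ] toolyaw_y -10.39 j6 2.231 w 0.0855 f [-1.9 -0.6 -0.1]
delta tool [ 0.0327 -0.0022 -0.0093]
roll -0.0084 then delta [ 0.0327 -0.0022 -0.0093]
```

View pics/w20.png

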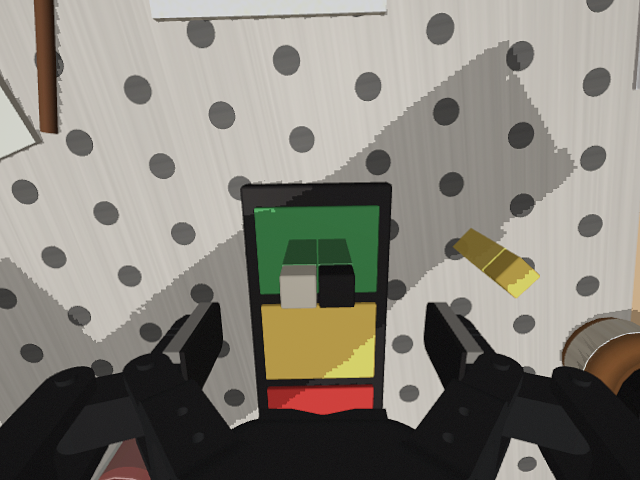

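{"method": "arm_command", "body": {"motion": [{"x": 0.002,"y": -0.001,"z": -0.009,"roll": -0.008,"fingers": 1},{"x": 0.008,"y": -0.001,"z": 0,"roll": 0,"fingers": 1},{"x": 0.01,"y": 0,"z": 0,"roll": 0,"fingers": 1},{"x": 0.008,"y": 0,"z": 0,"roll": 0,"fingers": 1},{"x": 0,"y": 0,"z": 0,"roll": 0,"fingers": 1}]}}

```text
clock: 27.63
eef_pos: [0.5935, 0.3131, 0.043]
tool_rot: [0.549, 0.45, -0.535, 0.458]
ft_force: [0.4, 0.0, -0.6]
grip_width: 0.0858
```

Run:
```python
from h import *
go([.590,.3137,.033],-.173)
snap('wrist','w21.png')
```

```text
t 27.63 tcp [0.5935 0.3131 0.043 ] toolx [ 0.022  0.003 -1.   ] toolyaw_y -10.08 j6 2.235 w 0.0858 f [ 0.4  0.  -0.6]
delta tool [ 0.01   -0.0038  0.0001]
roll -0.0028 then delta [ 0.01   -0.0038  0.    ]
```

View pics/w21.png

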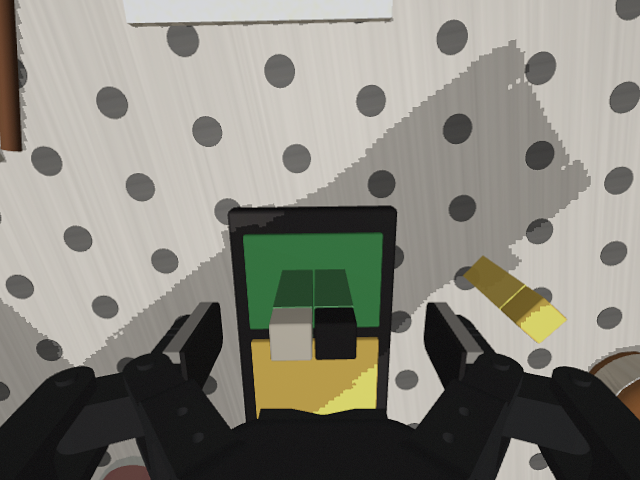

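{"method": "arm_command", "body": {"motion": [{"x": -0.03,"y": 0,"z": 0,"roll": 0,"fingers": 1},{"x": -0.035,"y": -0.002,"z": 0,"roll": 0,"fingers": 1},{"x": -0.02,"y": -0.002,"z": 0,"roll": 0,"fingers": 1},{"x": 0.035,"y": 0,"z": 0,"roll": 0,"fingers": 1},{"x": 0.025,"y": 0,"z": 0,"roll": 0,"fingers": 1},{"x": -0.035,"y": 0,"z": 0,"roll": 0,"fingers": 1},{"x": -0.03,"y": 0,"z": 0,"roll": 0,"fingers": 1},{"x": 0,"y": 0,"z": 0,"roll": 0,"fingers": 1},{"x": 0,"y": 0,"z": 0,"roll": 0,"fingers": 1}]}}

```text
clock: 28.43
eef_pos: [0.5862, 0.3135, 0.1349]
tool_rot: [0.547, 0.451, -0.536, 0.458]
ft_force: [-0.2, -0.4, 0.4]
grip_width: 0.0853
```

Run:
```python
from h import *
go([.590,.3137,.033],-.173)
```

```text
t 28.43 tcp [0.5862 0.3135 0.1349] toolx [ 0.018  0.001 -1.   ] toolyaw_y -10.01 j6 2.24 w 0.0853 f [-0.2 -0.4  0.4]
delta tool [ 0.102   0.0019 -0.0004]
roll -0.0017 then delta [ 0.102   0.0019 -0.0004]
```

One more dip in the form that worked before (2 down, 2 up).

{"method": "arm_command", "body": {"motion": [{"x": 0.035,"y": 0,"z": 0,"roll": 0,"fingers": 1},{"x": 0.035,"y": 0,"z": 0,"roll": 0,"fingers": 1},{"x": -0.035,"y": 0,"z": 0,"roll": 0,"fingers": 1},{"x": -0.035,"y": 0,"z": 0,"roll": 0,"fingers": 1},{"x": 0,"y": 0,"z": 0,"roll": 0,"fingers": 1},{"x": 0,"y": 0,"z": 0,"roll": 0,"fingers": 1}]}}

```text
clock: 28.93
eef_pos: [0.5813, 0.3111, 0.1206]
tool_rot: [-0.54, -0.452, 0.543, -0.457]
ft_force: [0.2, -0.1, 0.5]
grip_width: 0.0849
```

Run:
```python
from h import *
go([.590,.3137,.033],-.173)
```

```text
t 28.93 tcp [0.5813 0.3111 0.1206] toolx [ 0.001 -0.008 -1.   ] toolyaw_y -9.98 j6 2.24 w 0.0849 f [ 0.2 -0.1  0.5]
delta tool [ 0.0876  0.0079 -0.0048]
roll -0.0011 then delta [ 0.0876  0.0079 -0.0047]
```

{"method": "arm_command", "body": {"motion": [{"x": 0.012,"y": 0.002,"z": -0.001,"roll": 0,"fingers": 1},{"x": 0.018,"y": 0.001,"z": -0.001,"roll": 0,"fingers": 1},{"x": 0.018,"y": 0,"z": -0.001,"roll": 0,"fingers": 1},{"x": 0.016,"y": 0,"z": -0.001,"roll": 0,"fingers": 1},{"x": 0.01,"y": 0,"z": 0,"roll": 0,"fingers": 1},{"x": 0,"y": 0,"z": 0,"roll": 0,"fingers": 1}]}}

```text
clock: 29.43
eef_pos: [0.5853, 0.3138, 0.0385]
tool_rot: [-0.54, -0.452, 0.543, -0.457]
ft_force: [0.1, -0.7, -0.1]
grip_width: 0.0855
```

Run:
```python
from h import *
go([.590,.3137,.033],-.173)
```

```text
t 29.43 tcp [0.5853 0.3138 0.0385] toolx [ 0.002 -0.008 -1.   ] toolyaw_y -9.98 j6 2.241 w 0.0855 f [ 0.1 -0.7 -0.1]
delta tool [ 0.0056  0.0047 -0.0007]
roll -0.0011 then delta [ 0.0056  0.0047 -0.0007]
```

{"method": "arm_command", "body": {"motion": [{"x": 0.004,"y": 0.004,"z": 0,"roll": 0,"fingers": 1},{"x": 0,"y": 0,"z": 0,"roll": 0,"fingers": 1}]}}

```text
clock: 29.6
eef_pos: [0.5884, 0.3124, 0.0324]
tool_rot: [-0.539, -0.452, 0.544, -0.457]
ft_force: [0.0, 0.7, -1.2]
grip_width: 0.0856
```

Run:
```python
from h import *
go([.590,.3137,.033],-.173)
snap('wrist','w22.png')
```

```text
t 29.6 tcp [0.5884 0.3124 0.0324] toolx [-0.    -0.009 -1.   ] toolyaw_y -9.97 j6 2.237 w 0.0856 f [ 0.   0.7 -1.2]
delta tool [-0.0006  0.0013 -0.0016]
roll -0.001 then delta [-0.0006  0.0013 -0.0016]
```

View pics/w22.png

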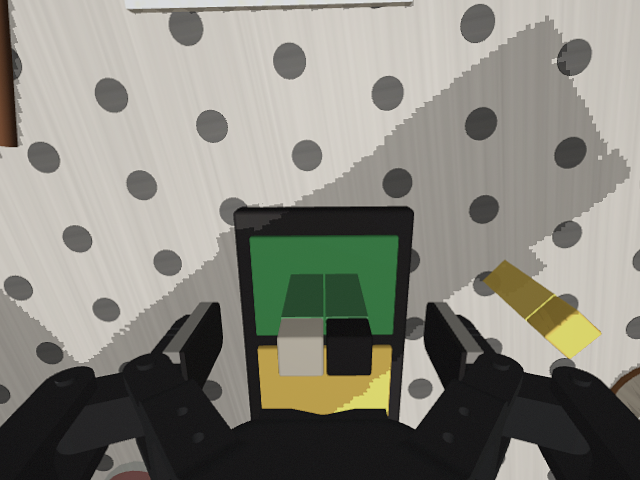

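The pair is centred between the jaws. I'll close.

{"method": "arm_command", "body": {"motion": [{"x": 0,"y": 0,"z": 0,"roll": 0,"fingers": 0.6},{"x": 0,"y": 0,"z": 0,"roll": 0,"fingers": 0.5},{"x": 0,"y": 0,"z": 0,"roll": 0,"fingers": 0.45},{"x": 0,"y": 0,"z": 0,"roll": 0,"fingers": 0},{"x": 0,"y": 0,"z": 0,"roll": 0,"fingers": 0},{"x": 0,"y": 0,"z": 0,"roll": 0,"fingers": 0},{"x": 0,"y": 0,"z": 0,"roll": 0,"fingers": 0},{"x": 0,"y": 0,"z": 0,"roll": 0,"fingers": 0},{"x": 0,"y": 0,"z": 0,"roll": 0,"fingers": 0}]}}

```text
clock: 30.4
eef_pos: [0.5915, 0.3142, 0.0383]
tool_rot: [0.543, 0.452, -0.54, 0.458]
ft_force: [-0.8, -0.1, -1.4]
grip_width: 0.0313
```

Run:
```python
from h import *
go([.590,.3137,.033],-.173)
snap('wrist','w23.png')
```

```text
t 30.4 tcp [0.5915 0.3142 0.0383] toolx [ 0.008 -0.004 -1.   ] toolyaw_y -9.97 j6 2.237 w 0.0313 f [-0.8 -0.1 -1.4]
delta tool [ 0.0052 -0.0015  0.0007]
roll -0.0011 then delta [ 0.0052 -0.0015  0.0007]
```

View pics/w23.png

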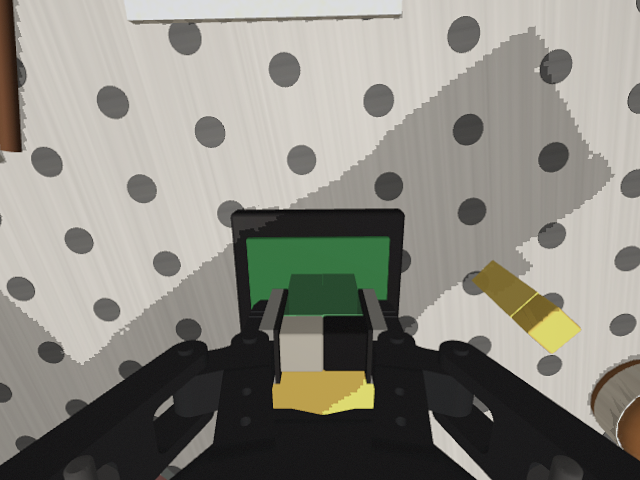

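{"method": "arm_command", "body": {"motion": [{"x": -0.012,"y": 0,"z": 0,"roll": 0,"fingers": 0},{"x": -0.018,"y": 0,"z": 0,"roll": 0,"fingers": 0},{"x": -0.02,"y": 0,"z": 0,"roll": 0,"fingers": 0},{"x": -0.02,"y": 0,"z": 0,"roll": 0,"fingers": 0},{"x": -0.018,"y": 0,"z": 0,"roll": 0,"fingers": 0},{"x": -0.01,"y": 0,"z": 0,"roll": 0,"fingers": 0}]}}

```text
clock: 30.95
eef_pos: [0.5875, 0.313, 0.1382]
tool_rot: [-0.539, -0.452, 0.544, -0.457]
ft_force: [0.7, 0.9, 0.4]
grip_width: 0.0309
```

Run:
```python
from h import *
go([.4845,-.308,.14],-.174)
snap('side','s5.png');crop('s5.png',180,230,380,430,3.5,'s5c.png')
```

```text
t 30.95 tcp [0.5875 0.313  0.1382] toolx [-0.001 -0.01  -1.   ] toolyaw_y -9.97 j6 2.238 w 0.0309 f [0.7 0.9 0.4]
delta tool [0.0043 0.0061 0.6294]
roll 0.0 then delta [0.0043 0.0061 0.6294]
```

View pics/s5c.png

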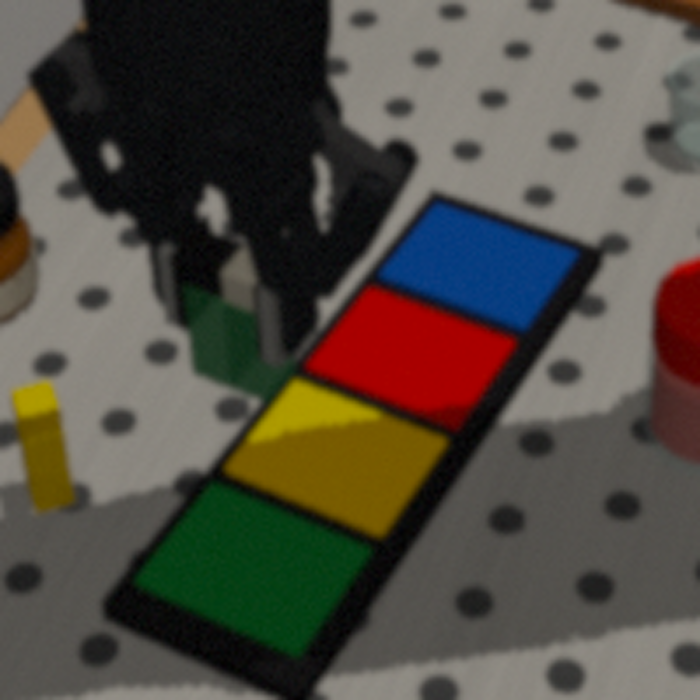

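Both vials are held. Traverse to the right-end bay.

{"method": "arm_command", "body": {"motion": [{"x": 0,"y": 0,"z": 0.015,"roll": 0,"fingers": 0},{"x": 0,"y": 0,"z": 0.028,"roll": 0,"fingers": 0},{"x": 0,"y": 0.0005,"z": 0.035,"roll": 0,"fingers": 0},{"x": 0,"y": 0.0005,"z": 0.035,"roll": 0,"fingers": 0},{"x": 0,"y": 0.0005,"z": 0.035,"roll": 0,"fingers": 0},{"x": 0,"y": 0.0005,"z": 0.035,"roll": 0,"fingers": 0},{"x": 0,"y": 0.0005,"z": 0.035,"roll": 0,"fingers": 0},{"x": 0,"y": 0.0005,"z": 0.035,"roll": 0,"fingers": 0},{"x": 0,"y": 0.0005,"z": 0.035,"roll": 0,"fingers": 0},{"x": 0,"y": 0.0005,"z": 0.035,"roll": 0,"fingers": 0},{"x": 0,"y": 0.0005,"z": 0.035,"roll": 0,"fingers": 0},{"x": 0,"y": 0.0005,"z": 0.035,"roll": 0,"fingers": 0},{"x": 0,"y": 0,"z": 0.035,"roll": 0,"fingers": 0},{"x": 0,"y": 0,"z": 0.035,"roll": 0,"fingers": 0},{"x": 0,"y": 0,"z": 0.035,"roll": 0,"fingers": 0},{"x": 0,"y": 0,"z": 0.035,"roll": 0,"fingers": 0},{"x": 0,"y": 0,"z": 0.035,"roll": 0,"fingers": 0},{"x": 0,"y": 0,"z": 0.025,"roll": 0,"fingers": 0},{"x": 0,"y": 0,"z": 0.01,"roll": 0,"fingers": 0},{"x": 0,"y": 0,"z": 0,"roll": 0,"fingers": 0}]}}

```text
clock: 32.67
eef_pos: [0.4865, -0.3052, 0.1475]
tool_rot: [0.543, 0.452, -0.537, 0.461]
ft_force: [0.5, 0.4, -1.2]
grip_width: 0.031
```

Run:
```python
from h import *
go([.4845,-.308,.07],-.174)
snap('wrist','w24.png')
```

```text
t 32.67 tcp [ 0.4865 -0.3052  0.1475] toolx [ 0.014 -0.005 -1.   ] toolyaw_y -9.58 j6 1.176 w 0.031 f [ 0.5  0.4 -1.2]
delta tool [ 0.0775 -0.0027  0.003 ]
roll 0.0068 then delta [ 0.0775 -0.0026  0.003 ]
```

View pics/w24.png

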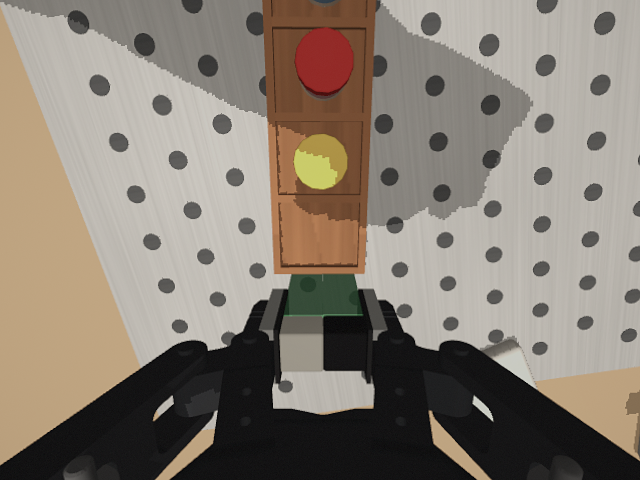

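Run:
```python
from h import *
W=load('w24.png')
for u in [(274,274),(365,273)]: print(at(W,*u,.014))
c,s=np.cos(-.1745),np.sin(-.1745)
for x in (-.039,.039): print('exp',.4991+c*x+s*.127,-.2141+s*x-c*.127)
```

```text
[ 0.44125535 -0.33715134]
[ 0.51868822 -0.34968045]
exp 0.43864307409690273 -0.33240029632400503
exp 0.5154585247474872 -0.3459423250253342
```

{"method": "arm_command", "body": {"motion": [{"x": 0.015,"y": -0.001,"z": 0.001,"roll": 0.005,"fingers": 0},{"x": 0.02,"y": -0.001,"z": 0.001,"roll": 0,"fingers": 0},{"x": 0.02,"y": -0.001,"z": 0.001,"roll": 0,"fingers": 0},{"x": 0.01,"y": 0,"z": 0,"roll": 0,"fingers": 0},{"x": 0,"y": 0,"z": 0,"roll": 0,"fingers": 0}]}}

```text
clock: 33.13
eef_pos: [0.4871, -0.2996, 0.0823]
tool_rot: [0.543, 0.453, -0.535, 0.462]
ft_force: [-0.1, 0.2, -0.4]
grip_width: 0.0312
```

Run:
```python
from h import *
go([.4845,-.3075,.03],-.174)
snap('wrist','w25.png')
```

```text
t 33.13 tcp [ 0.4871 -0.2996  0.0823] toolx [ 0.018 -0.002 -1.   ] toolyaw_y -9.37 j6 1.179 w 0.0312 f [-0.1  0.2 -0.4]
delta tool [ 0.0523 -0.0022  0.0082]
roll 0.0104 then delta [ 0.0523 -0.0021  0.0082]
```

View pics/w25.png

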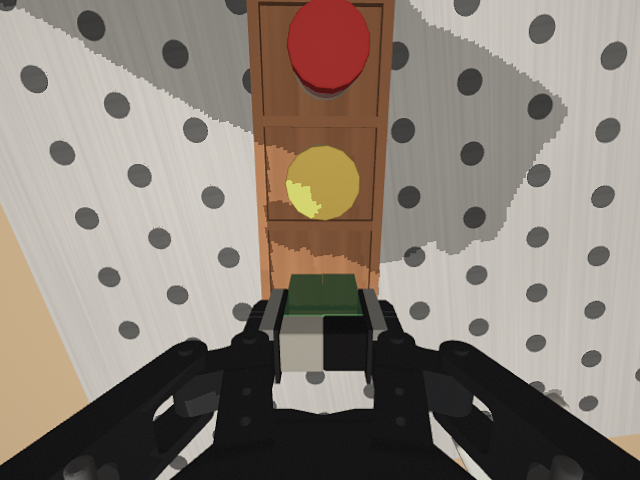

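{"method": "arm_command", "body": {"motion": [{"x": 0.006,"y": -0.001,"z": 0.006,"roll": 0.008,"fingers": 0},{"x": 0.01,"y": -0.001,"z": 0.003,"roll": 0,"fingers": 0},{"x": 0.01,"y": 0,"z": 0.001,"roll": 0,"fingers": 0},{"x": 0.008,"y": 0,"z": 0,"roll": 0,"fingers": 0},{"x": 0,"y": 0,"z": 0,"roll": 0,"fingers": 0}]}}

```text
clock: 33.6
eef_pos: [0.4875, -0.3096, 0.05]
tool_rot: [0.546, 0.449, -0.535, 0.463]
ft_force: [0.3, 0.5, -1.1]
grip_width: 0.0314
```

Run:
```python
from h import *
go([.4845,-.3075,.028],-.174)
snap('side','s6.png');crop('s6.png',370,120,450,220,6,'s6c.png')
```

```text
t 33.6 tcp [ 0.4875 -0.3096  0.05  ] toolx [ 0.024 -0.005 -1.   ] toolyaw_y -9.67 j6 1.169 w 0.0314 f [ 0.3  0.5 -1.1]
delta tool [ 0.0219 -0.0039 -0.0016]
roll 0.0052 then delta [ 0.0219 -0.0039 -0.0015]
```

View pics/s6c.png

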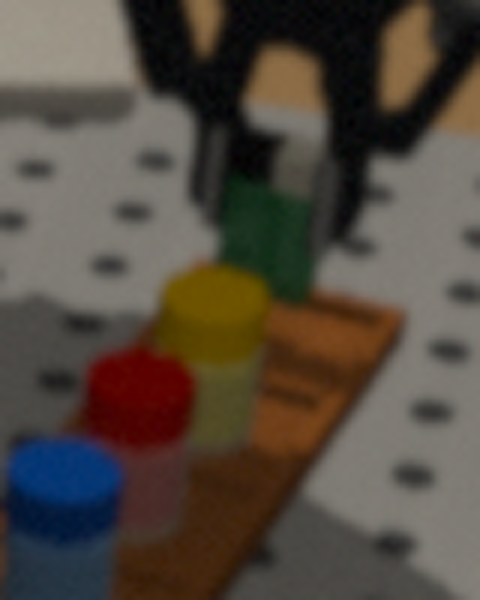

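{"method": "arm_command", "body": {"motion": [{"x": 0.006,"y": -0.002,"z": -0.001,"roll": 0,"fingers": 0},{"x": 0.006,"y": -0.001,"z": 0,"roll": 0,"fingers": 0},{"x": 0.004,"y": 0,"z": 0,"roll": 0,"fingers": 0}]}}

```text
clock: 33.9
eef_pos: [0.4862, -0.3092, 0.0346]
tool_rot: [0.546, 0.448, -0.535, 0.464]
ft_force: [0.7, 0.2, -0.7]
grip_width: 0.0311
```

Run:
```python
from h import *
go([.4845,-.3075,.028],-.174)
```

```text
t 33.9 tcp [ 0.4862 -0.3092  0.0346] toolx [ 0.027 -0.007 -1.   ] toolyaw_y -9.7 j6 1.169 w 0.0311 f [ 0.7  0.2 -0.7]
delta tool [ 0.0066 -0.0021 -0.0014]
roll 0.0047 then delta [ 0.0066 -0.0022 -0.0014]
```

{"method": "arm_command", "body": {"motion": [{"x": 0.003,"y": 0,"z": 0,"roll": 0,"fingers": 0}]}}

```text
clock: 33.98
eef_pos: [0.4861, -0.3091, 0.0311]
tool_rot: [0.546, 0.448, -0.535, 0.464]
ft_force: [0.1, 0.1, -0.4]
grip_width: 0.0309
```

Run:
```python
from h import *
go([.4845,-.3075,.028],-.174)
```

```text
t 33.98 tcp [ 0.4861 -0.3091  0.0311] toolx [ 0.027 -0.007 -1.   ] toolyaw_y -9.7 j6 1.169 w 0.0309 f [ 0.1  0.1 -0.4]
delta tool [ 0.003  -0.0019 -0.0013]
roll 0.0047 then delta [ 0.003  -0.0019 -0.0013]
```

{"method": "arm_command", "body": {"motion": [{"x": 0.0015,"y": 0,"z": 0,"roll": 0,"fingers": 0}]}}

```text
clock: 34.07
eef_pos: [0.4859, -0.309, 0.0292]
tool_rot: [0.546, 0.448, -0.535, 0.464]
ft_force: [-2.6, 1.3, 15.1]
grip_width: 0.0309
```

Run:
```python
from h import *
go([.4845,-.3075,.028],-.174)
```

```text
t 34.07 tcp [ 0.4859 -0.309   0.0292] toolx [ 0.026 -0.007 -1.   ] toolyaw_y -9.71 j6 1.169 w 0.0309 f [-2.6  1.3 15.1]
delta tool [ 0.0011 -0.0016 -0.0012]
roll 0.0045 then delta [ 0.0011 -0.0016 -0.0012]
```

Contact. I'll open gradually.

{"method": "arm_command", "body": {"motion": [{"x": 0,"y": 0,"z": 0,"roll": 0,"fingers": 0.42},{"x": 0,"y": 0,"z": 0,"roll": 0,"fingers": 0.46},{"x": 0,"y": 0,"z": 0,"roll": 0,"fingers": 0.55},{"x": 0,"y": 0,"z": 0,"roll": 0,"fingers": 0.65},{"x": 0,"y": 0,"z": 0,"roll": 0,"fingers": 0.75}]}}

```text
clock: 34.48
eef_pos: [0.4867, -0.3094, 0.0299]
tool_rot: [0.546, 0.447, -0.535, 0.464]
ft_force: [0.4, 0.0, -0.2]
grip_width: 0.0638
```

Run:
```python
from h import *
go([.4845,-.3075,.028],-.174)
snap('wrist','w26.png')
```

```text
t 34.48 tcp [ 0.4867 -0.3094  0.0299] toolx [ 0.028 -0.008 -1.   ] toolyaw_y -9.69 j6 1.169 w 0.0638 f [ 0.4  0.  -0.2]
delta tool [ 0.0018 -0.0026 -0.0015]
roll 0.0047 then delta [ 0.0018 -0.0026 -0.0015]
```

View pics/w26.png

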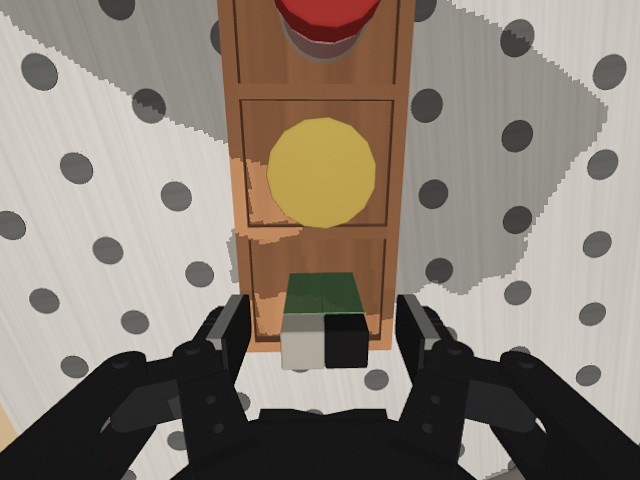

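Both vials stand. I'll retreat straight up and away.

{"method": "arm_command", "body": {"motion": [{"x": -0.01,"y": 0,"z": 0,"roll": 0,"fingers": 0.8},{"x": -0.02,"y": 0,"z": 0,"roll": 0,"fingers": 0.85},{"x": -0.03,"y": 0,"z": 0,"roll": 0,"fingers": 0.9},{"x": -0.03,"y": 0,"z": 0,"roll": 0,"fingers": 1},{"x": -0.03,"y": 0,"z": 0,"roll": 0,"fingers": 1},{"x": 0,"y": -0.03,"z": 0,"roll": 0,"fingers": 1},{"x": 0,"y": -0.035,"z": 0,"roll": 0,"fingers": 1},{"x": 0,"y": -0.035,"z": 0,"roll": 0,"fingers": 1},{"x": 0,"y": -0.02,"z": 0,"roll": 0,"fingers": 1},{"x": 0,"y": 0,"z": 0,"roll": 0,"fingers": 1},{"x": 0,"y": 0,"z": 0,"roll": 0,"fingers": 1}]}}

```text
clock: 35.45
eef_pos: [0.3638, -0.289, 0.1612]
tool_rot: [0.547, 0.443, -0.533, 0.469]
ft_force: [0.8, 0.4, 0.1]
grip_width: 0.0856
```

Run:
```python
from h import *
go([.4845,-.3075,.028],-.174)
snap('scene','sc5.png');crop('sc5.png',240,150,400,300,4,'sc5c.png')
snap('side','s7.png');crop('s7.png',230,130,450,290,3.6,'s7c.png')
```

```text
t 35.45 tcp [ 0.3638 -0.289   0.1612] toolx [ 0.038 -0.016 -0.999] toolyaw_y -9.58 j6 1.06 w 0.0856 f [0.8 0.4 0.1]
delta tool [ 0.1379  0.1166 -0.0031]
roll 0.0065 then delta [ 0.1379  0.1166 -0.0038]
```

View pics/sc5c.png

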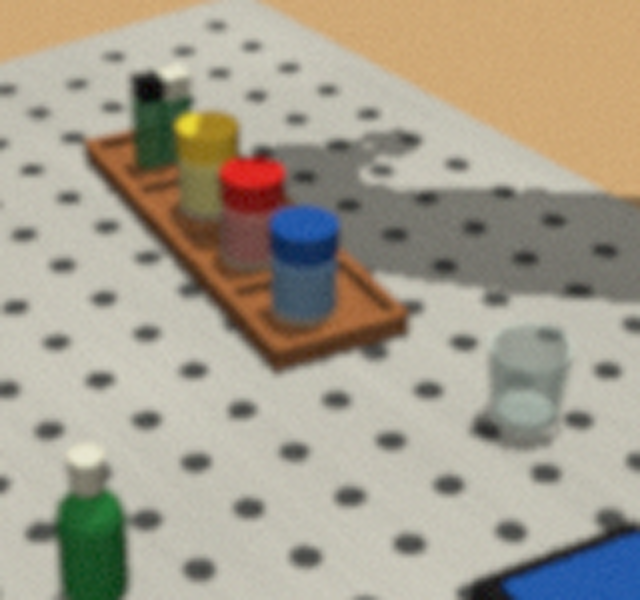

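View pics/s7c.png

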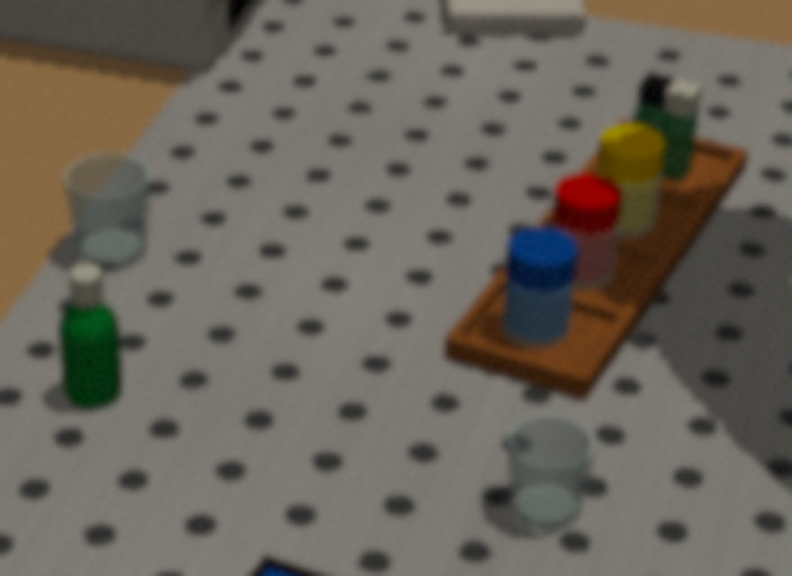

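Everything stands, and the cup and dropper look unmoved. A numeric check of the fit in each bay:

Run:
```python
from h import *
S=load('sc5.png');D=load('s7.png')
a=lambda x,y:(x/4+240,y/4+150); d=lambda x,y:(x/3.6+230,y/3.6+130)
c,s=np.cos(-.1745),np.sin(-.1745)
for n,u,v,z in [('blue',a(305,224),d(543,247),.06),('red',a(253,175),d(588,193),.06),('yel',a(208,128),d(632,143),.06),('white',a(176,72),d(684,85),.064),('black',a(149,80),d(656,80),.064)]:
    for cam,w in ((S,u),(D,v)):
        p=at(cam,*w,z)-[.4991,-.2141]; print(n,'local mm',(1000*np.array([c*p[0]+s*p[1],-s*p[0]+c*p[1]])).round(1))
```

```text
blue local mm [ 3.9 88.4]
blue local mm [ 3.5 89.7]
red local mm [ 4.5 30.3]
red local mm [ 2.7 30.8]
yel local mm [  2.7 -29.6]
yel local mm [  0.8 -28.5]
white local mm [ -7.7 -95.4]
white local mm [ -4.1 -96.3]
black local mm [ 10.7 -92.8]
black local mm [ 11.8 -94.3]
```

```bash
python3 -c "
from workcell import *
print(job_done())"
```

```text
the job is handed in; nothing more can be done
None
```

The row is in the painting rack in reverse order and the job is handed in, at about 35 s of the 128 s allowed. From left to right the bays hold blue, red, yellow, and the white/black vial pair. The vials were picked up together in one grasp and set down side by side.

- **Fit:** in the last scene and side pictures everything stands upright. The measured centres are within about 5 mm of the bay centres, and the vial pair is within about 4 mm, so all are clear of the rims. The cup and the dropper bottle look unmoved; I checked those by eye only.
- **Disagreements:** the wrist camera put the rack 2–5 mm from the scene and side fit, so I aimed in between.
- **Red jar:** setting it down pressed it on the bay floor with 91 N for a moment, below the 120 N wrist limit. I eased off and set it again at 53 N before letting go, and it stands flat.
- **Tool tilt:** the tool drifted up to about 3.6° from vertical between grasps. I corrected this, and it was below 2.5° at every grasp and release.

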